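# Pack the tool box for fitting a cockpit drain

### The arm

A 6-joint arm with a two-finger parallel gripper is mounted at the origin on a cart in front of the work surface, level with it; the furniture and walls round the work are solid. World frame = base frame: x ahead of the robot, y to its left, z up, the work surface at z = 0. Lengths are in mm, angles in rad, forces in N, time in s.
With the tool pointing down it reaches from about 400 to 925 mm from the base axis. Payload 12.5 kg.
Tool frame: the origin (TCP) lies between the finger pads, 19 mm behind the fingertips; this is the grasp point; z points along the fingers, y is the line along which they close (so a half turn about z gives the same grasp; the last joint's range is limited). The gripper opens to 95 mm and grips with 3 to 60 N. Pads are 20 mm wide; open, the fingers measure 119 mm over their backs; the gripper's body (75 mm by 180 mm) begins 59 mm behind the grasp point.
Start: joints at [1.07, 0.491, 1.559, -0, 1.092, -0.106], TCP at [240.374, 576.944, 233.461] pointing down, gripper open.
Joint ranges: [-3.1, 3.1], [-0.84, 2.19], [0.05, 2.79], [-1.13, 4.28], [0.06, 2.93], [-2.69, 2.69]. Speed limits (rad/s): [2.22, 2.22, 2.79, 3.14, 3.14, 3.14].

### API

Orientations are given as [roll, pitch, yaw] about the fixed x, y, z axes, in that order (R = Rz(yaw) Ry(pitch) Rx(roll)).
In Python, from cell import * gives the robot as it stands.
- The arm moves only by the tool servo_tool, never from a script. Its argument "moves" is one flat list of numbers, 5 for each row, row after row: the shift along the world's x, y, z as a fraction of full scale, then the turn about the world's z as a fraction of full scale, then the opening, from 0 (shut) to 1 (fully open). A call has 1 to 12 rows; each row is the pose to reach, as a shift and turn from the pose commanded when the call began, turning the shorter way round; what a row does not reach only later rows make up. Full scale, the value 1, is 400 mm for a shift and 180 degrees for a turn. A row lasts 1/12 s, in which the tool goes at most 41.7 mm and 7.16 degrees, less where a joint would pass 70% of its speed; a pose out of reach is approached as far as the arm can. A call with a number of a shift or a turn outside -1 to 1 is refused whole. A call with a gripper value outside its range is refused whole. The fingers move at their own pace and stop on an object; the grip force is fixed at half the most. Time passes only in rows, so rows that repeat a pose let the fingers close. It gives the time, the measured TCP pose, the force, the opening and the grip force at its end, in the units of the state.
- state(): the state, without advancing time (a new reading comes with each control period).
- read_camera(name): name is "scene" or "top" or "wrist"; returns (picture, depth): 384x512x3 uint8, blue, green, red; 384x512 float32, mm along the optical axis (not along the pixel's ray), 0 where there is no reading.
- get_calibration(name): a dict with "K" (3x3 intrinsics, pixels), "k1" (the pictures are not rectified: a ray, as slopes to the right and down, at radius r is drawn at 1 + k1 r^2 times it, then the intrinsics apply), "R" (3x3) and "t" (3): a world point X has camera coordinates R X + t. Camera axes: x right, y down, z forward; pixel columns grow to the right and rows downward; lengths in mm; the calibration is good to about 2 mm. A picture is of the moment at which its call begins: read the wrist's pose just before it. get_calibration takes no time and is no camera call; for the wrist camera it gives the pose at the moment of the call.
- job_done(): hands the job in; it is judged then, once.
The state is a dict: "t": time; "joints": joint angles; "qvel": joint speeds; "tau": joint torques, N m; "eef_pos": TCP position; "tcp_rot": TCP orientation; "ft_force": force on the tool from outside, world axes, zero at the start; "moment": the same for the moment, N m; "opening": opening from 0.0 (shut) to 1.0 (fully open); "grip_force": force on a finger pad.
Only numpy, scipy, OpenCV 4.12 (cv2) and the standard library are available. Lean on these libraries where they do the work, as an engineer would, in place of code of your own. Each camera call takes 0.05 s, during which the arm holds its last target. There are 200 camera calls.

### The job

Pack the red tool box for fitting the cockpit drain: lay the adjustable spanner and the orange-handled screwdriver flat in its bottom, side by side and not on top of one another, let go of them, and then seat the empty grey tray fully home and level on the ledges above them. Only when the tray is in, stand the gold-coloured hole saw (teeth down) and the bronze skin fitting (flange down) upright in it, one on either side of its handle so that it carries level. The smaller dark grey hole saw and the white plastic skin fitting are not wanted for this job: leave them where they are.

Things in the scene. Friction and masses are not known exactly. Their poses are not given: they have to be found in the camera images.
- tool_box: red open steel box, fixed, 152 x 254 mm, rim 52 mm high. Origin: centre of underside; y along the long side. Inside 146 (x) x 248 (y), floor at z = 3, no dividers. At each end a steel ledge 14 deep runs across, its top at z = 38; 220 free between ledges. The tools lie along y, one in each half, about 32 mm off the middle (x). The seated tray's origin is 38 mm over the box's, either way round
- tray: grey steel lift-out tray, 0.35 kg, 138 (x) x 240 (y) mm, walls 36 high, floor 2.5; 4 mm play in the box. Origin: centre of underside. A middle wall (y = 0), 32 high, parts it into two compartments 133 x 116, centres at y = +59 and -59. Above that wall a black bar 17 thick, 84 long, runs along x, its axis 60 above the underside: grip its middle from above, fingers closing along y
- spanner: adjustable spanner, bare bright steel, 202 mm long (its y), 47 mm wide at the jaw, 11 mm thick, 0.3 kg. Lies flat; origin: middle of its length, on the underside. For the fingers it is a flat tapered bar, 30 to 42 mm wide at the origin, where it can be gripped across (fingers closing along its x), tips close to the bench
- screwdriver: screwdriver with orange plastic handle, 200 mm long (its y), 0.08 kg. Lies flat; origin: middle of its length, on the underside. The handle runs from y = 0 to +100 mm, 27 mm wide and 30 mm high; the thin shank from y = 0 to -100 mm. Grip the handle across at about y = +45 mm, TCP about 30 mm above the bench. It may roll a little when let go
- hole_saw: hole saw: gold-coloured steel cup 45 mm in diameter and 36 mm high, standing teeth down, with a grey steel shank 13 mm thick up its middle to 66 mm. 0.16 kg. Origin: centre of the underside; z up the shank. Grip the cup across its diameter from above, TCP 30 to 35 mm above its underside
- bronze_fitting: bronze skin fitting (through-hull), reddish-brown metal, standing flange down: flange 64 mm in diameter and 8 mm high, hexagon nut to 24 mm height, above it a threaded stem with hose barbs 40 mm in diameter up to 67 mm. 0.4 kg. Origin: centre of the underside; z up the stem. Grip the stem across, TCP about 48 mm above the underside
- dark_hole_saw: look-alike, to be left: a smaller hole saw of dark grey steel, cup 32 mm in diameter and 37 mm high with a thin steel shank up to 63 mm, standing teeth down. Origin: centre of the underside
- plastic_fitting: look-alike, to be left: skin fitting of the same shape and size as the bronze one, but of white plastic, standing flange down. Origin: centre of the underside

How it is judged:
By the outcome, as a careful person would: the job done as asked, in the order asked, and still so for the second after the job is handed in, with the robot touching nothing.
It also fails if it takes over 131 s, if anything falls off the work surface, if the arm or the gripper's body presses on something with over 40 N, if the wrist force passes 120 N, or if a joint passes its speed limit or range.

## Working session

There is one attempt and no reset: what is moved stays moved. The work goes in short steps, Python scripts to look and compute and a tool call to move; the robot and the scene stay as the last step left them, time stands still between calls to the robot, and variables do not carry over. Pictures are saved under pics/ and viewed, at most 14 in all, crops included, and the job is handed in when it is done.

Besides the shell and the picture viewer there is one more tool, called after "Call:" in YAML: its name, and indented under it one key for each argument. servo_tool: Moves the arm, as the interface text tells. Its arguments: {"type":"object","properties":{"moves":{"type":"array"}},"required":["moves"]}

```bash
mkdir -p pics; ls; cat > h.py <<'E'
from cell import *
import numpy as np, cv2
def ray(c,u,v):
    K=np.array(c["K"]);d=np.array([(u-K[0,2])/K[0,0],(v-K[1,2])/K[1,1]])
    s=d.copy()
    for _ in range(20): s=d/(1+c["k1"]*(s@s))
    return np.array([s[0],s[1],1.0])
def w(c,u,v,depth):
    return np.array(c["R"]).T@(ray(c,u,v)*depth-np.array(c["t"]))
def atz(c,u,v,z):
    R=np.array(c["R"]);o=-R.T@np.array(c["t"]);d=R.T@ray(c,u,v)
    return o+d*(z-o[2])/d[2]
def proj(c,X):
    p=np.array(c["R"])@np.array(X)+np.array(c["t"]);s=p[:2]/p[2];s=s*(1+c["k1"]*(s@s));K=np.array(c["K"])
    return np.array([K[0,0]*s[0]+K[0,2],K[1,1]*s[1]+K[1,2]])
def grab(name,tag):
    c=get_calibration(name);p,d=read_camera(name)
    cv2.imwrite(f"pics/{tag}.png",p);np.savez(f"pics/{tag}.npz",d=d,p=p,**{k:np.array(c[k]) for k in("K","k1","R","t")})
    return c,p,d
def load(tag):
    z=np.load(f"pics/{tag}.npz");return z,z["p"],z["d"]
E
python3 - <<'E'
from h import *
for n in("scene","top","wrist"):
    c,p,d=grab(n,n+"0");print(n,np.round(c["K"],1).tolist(),c["k1"],np.round(-np.array(c["R"]).T@c["t"]),np.round(np.array(c["R"])[2],2),d.min(),d.max())
print(state())
t=cv2.imread("pics/top0.png");s=cv2.imread("pics/scene0.png")
cv2.imwrite("pics/top0b.png",cv2.resize(t,(800,600),interpolation=cv2.INTER_CUBIC))
cv2.imwrite("pics/scene0b.png",cv2.resize(s,(800,600),interpolation=cv2.INTER_CUBIC))
E
```

```text
pics
scene [[374.3, 0.0, 253.5], [0.0, 374.3, 192.0], [0.0, 0.0, 1.0]] -0.09764843002649903 [ -58. -699.  469.] [ 0.58  0.67 -0.47] 0.0 3333.7585
top [[426.2, 0.0, 250.9], [0.0, 426.2, 196.3], [0.0, 0.0, 1.0]] 0.039988245089573014 [ 414.  -65. 1265.] [ 0.08  0.02 -1.  ] 0.0 2122.6067
wrist [[266.9, 0.0, 251.7], [0.0, 266.9, 195.1], [0.0, 0.0, 1.0]] -0.020805942036932316 [174. 605. 386.] [ 0.24 -0.1  -0.97] 0.0 1413.2703
{'t': 0.15, 'joints': array([ 1.07037692e+00,  4.91414137e-01,  1.55930241e+00, -1.56429394e-05,
        1.09171167e+00, -1.05624569e-01]), 'qvel': array([-0.00026672, -0.00214633,  0.00040985, -0.00114691,  0.00085268,
        0.00087468]), 'tau': array([ 2.17968030e-03, -6.12897563e+01, -2.58274734e+01,  6.92877453e-02,
        4.73056524e-02, -8.63073683e-05]), 'eef_pos': array([240.3053615 , 576.78127712, 233.0027326 ]), 'tcp_rot': array([-3.14076028e+00, -7.42939146e-05,  2.74680500e+00]), 'ft_force': array([-0.16906674, -0.08794946,  0.03547576]), 'moment': array([ 0.01041418, -0.00378721, -0.00943618]), 'grip_force': 0.0, 'opening': 1.0002194677257612}
```

View pics/top0b.png

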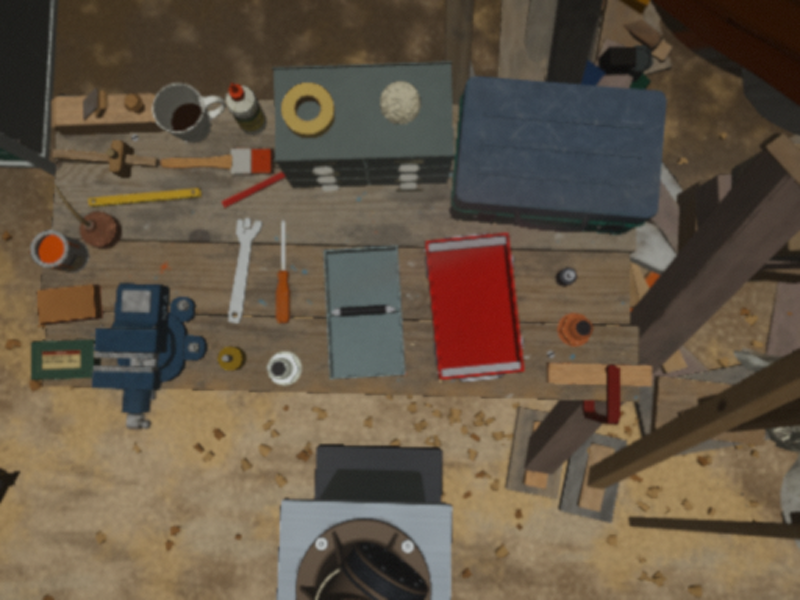

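View pics/scene0b.png

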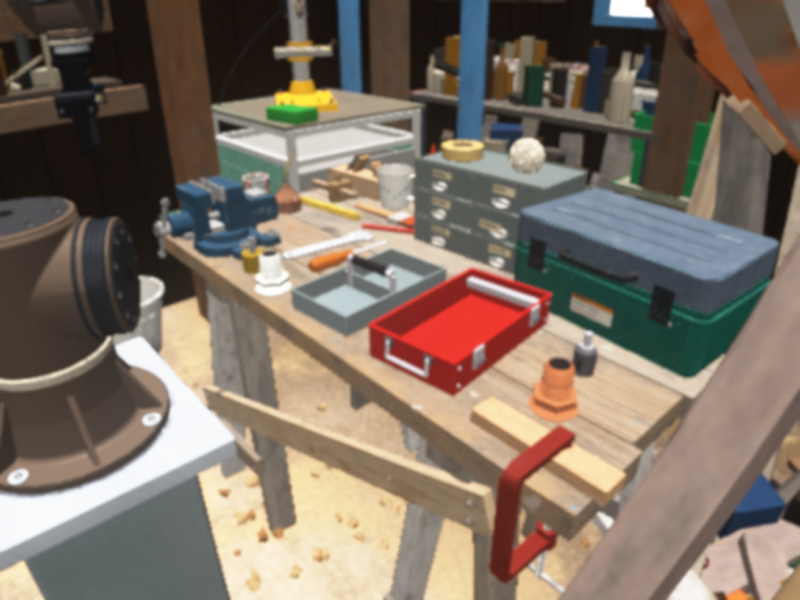

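The top view (800x600) shows the spanner from jaw (248,220) to end (234,322), and the screwdriver from tip (283,222) to handle end (283,322). The tray is at (364,311), the box at (474,306), the gold saw at (230,357) beside the vise, and the bronze fitting at (575,330). The look-alikes are the white one at (284,368) and the dark one at (567,276). The scene view agrees. Next I turn these into world positions, using depth from both cameras.

```bash
cat > ortho.py <<'E'
from h import *
def cloud(tag,step=1):
    c,p,d=load(tag);R=c["R"];K=c["K"];H,W=d.shape
    v,u=np.mgrid[0:H,0:W];pts=np.stack([u.ravel(),v.ravel()],1).astype(float)
    dd=(pts-[K[0,2],K[1,2]])/[K[0,0],K[1,1]];s=dd.copy()
    for _ in range(20): s=dd/(1+float(c["k1"])*(s**2).sum(1,keepdims=True))
    X=np.c_[s,np.ones(len(s))]*d.reshape(-1,1)
    X=(X-c["t"])@R; X[d.ravel()<=0]=np.nan
    return X.reshape(H,W,3),p
E
python3 - <<'E'
from ortho import *
for tag in("top0","scene0"):
    X,p=cloud(tag);hsv=cv2.cvtColor(p,cv2.COLOR_BGR2HSV)
    ok=(X[...,0]>250)&(X[...,0]<800)&(abs(X[...,1])<650)
    b=ok&(abs(X[...,2])<15);print(tag,"bench z med",np.nanmedian(X[b][:,2]))
    def rep(n,m):
        q=X[m];
        if len(q)<5: print(n,len(q));return
        (cx,cy),(a,bb),ang=cv2.minAreaRect(q[:,:2].astype(np.float32))
        print(n,len(q),"c",round(cx),round(cy),"size",round(a),round(bb),"ang",round(ang,1),"z5/50/95",np.round(np.percentile(q[:,2],[5,50,95])),"mean",np.round(q[:,:2].mean(0)))
    h,s,v=[hsv[...,i].astype(int) for i in range(3)]
    red=ok&((h<4)|(h>176))&(s>200)&(X[...,1]<0)&(X[...,1]>-320)&(X[...,2]<70)
    rep("box",red)
    rep("boxrim",red&(X[...,2]>45))
    rep("bronze",ok&(X[...,1]<-280)&(h<16)&(s>140)&(X[...,2]>3)&(X[...,0]<500)&(X[...,0]>330))
    org=ok&(h<14)&(s>170)&(X[...,1]>150)&(X[...,1]<300)&(X[...,0]<560)&(X[...,2]<45)
    rep("sd handle",org)
    rep("tray tall",ok&(X[...,1]>0)&(X[...,1]<140)&(X[...,2]>50)&(X[...,2]<90)&(X[...,0]<560))
    rep("tray wall",ok&(X[...,1]>-10)&(X[...,1]<160)&(X[...,2]>22)&(X[...,2]<45)&(X[...,0]<600)&(s<100))
    rep("gold",ok&(X[...,1]>240)&(X[...,1]<400)&(h>18)&(h<32)&(s>120)&(X[...,0]<420)&(X[...,2]>10)&(X[...,2]<90))
    rep("vise",ok&(X[...,1]>340)&(X[...,1]<560)&(X[...,0]<520)&(X[...,2]>20)&(h>90)&(h<125)&(s>80))
    rep("vise tall",ok&(X[...,1]>340)&(X[...,1]<560)&(X[...,0]<520)&(X[...,2]>80))
    rep("white",ok&(s<40)&(v>150)&(X[...,1]>160)&(X[...,1]<280)&(X[...,0]<400)&(X[...,2]>20))
    rep("spanner",ok&(s<60)&(v>130)&(X[...,1]>230)&(X[...,1]<350)&(X[...,0]>400)&(X[...,0]<680)&(X[...,2]<20))
    rep("back cabinets",ok&(X[...,1]<160)&(X[...,1]>-400)&(X[...,0]>560)&(X[...,2]>60))
    rep("bluebox",ok&(X[...,1]<-150)&(X[...,1]>-600)&(X[...,0]>450)&(X[...,2]>80))
X,p=cloud("top0")
for u,v in [(248,220),(234,322),(241,270),(283,222),(283,322),(283,290),(230,357),(575,330),(567,276),(284,368),(203,345),(185,305),(364,311),(427,238),(509,234),(522,372),(440,378),(328,252),(398,248),(404,374),(330,378),(610,370)]:
    print((u,v),np.round(X[int(v*.64),int(u*.64)]))
E
```

```text
top0 bench z med -0.4538179081685539
box 3604 c 520 -189 size 216 151 ang 7.2 z5/50/95 [-2.  2. 19.] mean [ 515. -196.]
boxrim 83 c 514 -189 size 204 150 ang 7.5 z5/50/95 [48. 53. 57.] mean [ 501. -183.]
bronze 484 c 425 -390 size 194 132 ang 65.1 z5/50/95 [ 7. 40. 64.] mean [ 422. -408.]
sd handle 200 c 521 168 size 77 21 ang 2.7 z5/50/95 [14. 22. 28.] mean [519. 167.]
tray tall 136 c 501 36 size 16 69 ang 5.4 z5/50/95 [59. 66. 70.] mean [501.  33.]
tray wall 238 c 458 113 size 235 159 ang 25.2 z5/50/95 [23. 35. 42.] mean [442.  93.]
gold 122 c 404 260 size 29 41 ang 1.5 z5/50/95 [30. 35. 41.] mean [404. 258.]
vise 1809 c 418 404 size 119 208 ang 80.1 z5/50/95 [ 22. 130. 139.] mean [418. 399.]
vise tall 2497 c 401 408 size 236 109 ang 1.6 z5/50/95 [ 86. 133. 141.] mean [417. 405.]
white 26 c 380 174 size 32 19 ang 43.0 z5/50/95 [22. 27. 68.] mean [376. 170.]
spanner 509 c 578 251 size 37 200 ang 88.2 z5/50/95 [ 3.  8. 12.] mean [584. 252.]
back cabinets 12148 c 687 -120 size 560 226 ang 89.9 z5/50/95 [ 93. 157. 727.] mean [ 735. -206.]
bluebox 14857 c 664 -375 size 450 273 ang 89.9 
[... 1134 characters left out ...]
e 514 232 ang 68.6 z5/50/95 [ 88. 141. 201.] mean [ 661. -420.]
(248, 220) [677. 244.   7.]
(234, 322) [478. 261.  10.]
(241, 270) [580. 251.  10.]
(283, 222) [673. 175.   8.]
(283, 322) [480. 163.  28.]
(283, 290) [542. 166.  23.]
(230, 357) [413. 253.  51.]
(575, 330) [ 478. -369.   66.]
(567, 276) [ 579. -358.   39.]
(284, 368) [396. 152.  69.]
(203, 345) [435. 316.  18.]
(185, 305) [507. 348.  29.]
(364, 311) [501.  13.  68.]
(427, 238) [ 651. -102.   -2.]
(509, 234) [ 653. -249.   52.]
(522, 372) [ 399. -287.   -3.]
(440, 378) [ 387. -129.   52.]
(328, 252) [615.  87.  20.]
(398, 248) [635. -45. -20.]
(404, 374) [390. -64.  34.]
(330, 378) [381.  71.  35.]
(610, 370) [ 410. -438.   37.]
```

Call:
servo_tool:
  moves: [0.75,-0.88,0.05,0.099,1,0.75,-0.88,0.05,0.099,1,0.75,-0.88,0.05,0.099,1,0.75,-0.88,0.05,0.099,1,0.75,-0.88,0.05,0.099,1,0.75,-0.88,0.05,0.099,1,0.75,-0.88,0.05,0.099,1,0.75,-0.88,0.05,0.099,1,0.75,-0.88,0.05,0.099,1,0.75,-0.88,0.05,0.099,1,0.75,-0.88,0.05,0.099,1,0.75,-0.88,0.05,0.099,1]

```text
t: 1.15
eef_pos: [543.7, 220.7, 253.4]
tcp_rot: [-3.141, 0.001, 3.054]
ft_force: [0.4, -0.2, 0.0]
opening: 1.002
grip_force: 0.0
```

```bash
python3 - <<'E'
from ortho import *
X,p=cloud("top0")
# surroundings of bronze / box / saw: max height per 25mm cell, top and scene
for tag in("top0","scene0"):
    X,p=cloud(tag);q=X.reshape(-1,3);q=q[np.isfinite(q).all(1)&(q[:,2]<600)]
    print(tag)
    for x in range(325,800,25):
        r=[]
        for y in range(-150,-600,-25):
            m=q[(abs(q[:,0]-x)<12.5)&(abs(q[:,1]-y)<12.5)]
            r.append("%4d"%m[:,2].max() if len(m) else "   .")
        print(x," ".join(r))
E
```

```text
top0
325    .    .    .    .    . -734    .    .    .    .    .   41   43 -284 -260 -267 -255    .
350    3    4    3    2    1    3    3    2    4    4    3   49   47    4    2    .    .    .
375   57   48   24   27    2    5    6   22   24   24   22   43   45   26   23   23    .    .
400   58   56   59   56   58   57    4   23   26   25   27   44   45   26   26   22    . -114
425   10    7    9    6   41   57    4   22   24   24   26   43   43   24   23   20  -79  -73
450    9    7    7    7    7   56    4    5    3   42   27    5    3    3    3  -43  -36  -31
475    9    6    7    8    6   55    3    2   27   69   70    2    5    2    3    0    3   12
500    6    7    7    9    9   55    6    4   27   69   69    4    4    4    1   44   51   56
525    7    7    7    7   55   54    3    3    4    8    3    3    6    3 -736   85   92  100
550    9    9   10    6   58   55    3    5    4    5    3    3    3    2 -746  106  137  142
575    7    8    8    7   57    4    3    3   63   64    4    4    3    4    .   58  183  193
600    7    8    7    7   58   36    3    4   44   35    4   
[... 1783 characters left out ...]
36    0    0    0    0   -1    .  222  228
625   52   37   37   37   53    1    1    0    0    0    0    0    1    0   -1    .  240  248
650   53   53   53   53  125  125  125  126  126  125  126  125  124  138    0    .    .    .
675  154  155  155  155  155  155  155  155  155  155  156  155  155  155   91    .    .    .
700  155  156  155  156  155  156  155  155  155  156  156  155  156  155   94    .    .    .
725  155  157  158  157  158  157  158  158  158  158  158  157  158  156  141    .    .    .
750  179  156  157  157  157  156  156  156  156  156  156  156  481  482  154    .    .    .
775  174  157  158  157  158  158  158  156  157  156  157  156  481  482  153    .    .    .
```

```bash
python3 - <<'E'
from h import *
c,p,d=grab("wrist","w1");cv2.imwrite("pics/w1b.png",cv2.resize(p,(800,600),interpolation=cv2.INTER_CUBIC))
print(state()["eef_pos"])
E
```

```text
[542.82005212 221.59591388 253.17359956]
```

View pics/w1b.png

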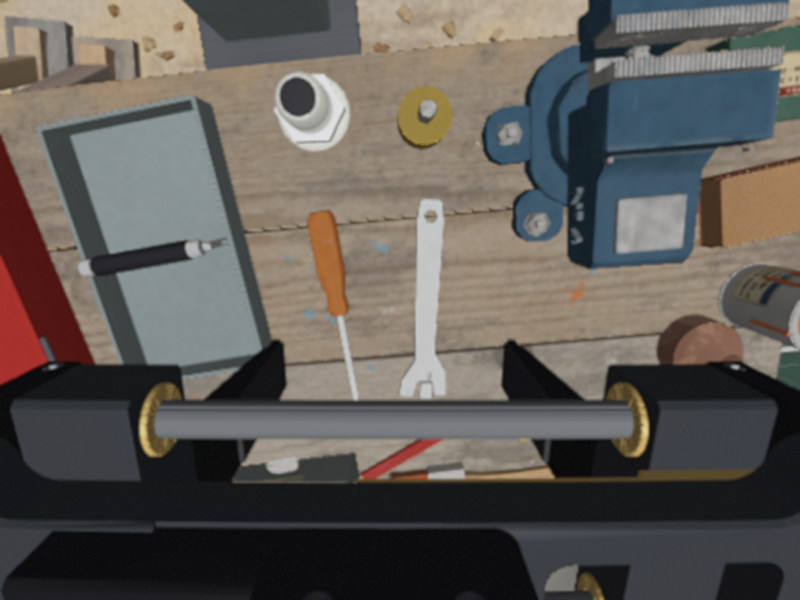

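Wrist view (800x600): spanner hole end at (430,200), with the jaw from (424,400) down partly hidden by the gripper. The screwdriver handle runs from (320,212) to (338,315), the gold saw's top is at (428,110), and the tray bar runs from (85,267) to (190,250).

```bash
python3 - <<'E'
from ortho import *
X,p=cloud("w1");c=load("w1")[0];hsv=cv2.cvtColor(p,cv2.COLOR_BGR2HSV);h,s,v=[hsv[...,i].astype(int) for i in range(3)]
print("bench z",np.nanmedian(X[(abs(X[...,2])<15)&(X[...,1]>100)][:,2]))
def line(n,m):
    m=cv2.morphologyEx(m.astype(np.uint8),cv2.MORPH_OPEN,np.ones((3,3)))>0
    q=X[m];(cx,cy),wh,ang=cv2.minAreaRect(q[:,:2].astype(np.float32))
    vx,vy,_,_=cv2.fitLine(q[:,:2].astype(np.float32),cv2.DIST_L2,0,.01,.01).ravel()
    print(n,len(q),"c",round(cx,1),round(cy,1),np.round(wh),"ang",round(ang,1),"line",round(np.degrees(np.arctan2(vy,vx)),1),"z",np.round(np.percentile(q[:,2],[5,50,95]),1),"x",np.round(np.percentile(q[:,0],[0,1,99,100])),"mean",np.round(q[:,:2].mean(0),1))
    return q
reg=lambda x0,x1,y0,y1:(X[...,0]>x0)&(X[...,0]<x1)&(X[...,1]>y0)&(X[...,1]<y1)
vis=np.zeros(s.shape,bool);vis[:256]=1
q=line("spanner",vis&reg(440,690,215,300)&(s<50)&(v>140)&(X[...,2]<25)&(X[...,2]>2))
for x in range(480,681,20):
    r=q[abs(q[:,0]-x)<5]
    if len(r): print("  x",x,"y",np.round([r[:,1].min(),r[:,1].max()],1))
q=line("handle",vis&reg(440,600,120,200)&(h<14)&(s>150)&(X[...,2]>2))
for x in range(480,590,15):
    r=q[abs(q[:,0]-x)<4]
    if len(r): print("  x",x,"y",np.round([r[:,1].min(),r[:,1].max()],1),"z",round(r[:,2].max()))
line("gold top",reg(350,460,220,300)&(h>18)&(h<32)&(s>100)&(X[...,2]>30)&(X[...,2]<42))
line("gold shank",reg(350,460,220,300)&(X[...,2]>60))
line("white",reg(330,430,120,200)&(X[...,2]>60))
line("bar",reg(400,600,-40,100)&(X[...,2]>58)&(X[...,2]<80))
line("traywall",vis&reg(350,640,-60,120)&(X[...,2]>31)&(X[...,2]<45)&(s<90))
line("trayfloor",vis&reg(350,640,-60,120)&(X[...,2]>-3)&(X[...,2]<8)&(h>70)&(h<120))
for u,vv,z in[(430,200,6),(424,400,6),(427,300,11),(320,212,15),(338,315,15),(428,110,50)]:
    print((u,vv),np.round(atz(c,u*.64,vv*.64,z),1),np.round(X[int(vv*.64),int(u*.64)],1))
E
```

```text
bench z 1.500613667573062
spanner 2052 c 582.7 243.7 [ 46. 206.] ang 87.5 line -5.9 z [ 9.2 10.9 12.3] x [480. 482. 678. 686.] mean [583.2 249.8]
  x 480 y [249.8 271. ]
  x 500 y [246.8 270.7]
  x 520 y [244.2 268.1]
  x 540 y [242.4 265.5]
  x 560 y [240.9 262.7]
  x 580 y [239.4 259.9]
  x 600 y [237.9 257.1]
  x 620 y [236.5 254.3]
  x 640 y [230.1 259.8]
  x 660 y [217.3 263.4]
  x 680 y [216.4 262.5]
handle 757 c 530.7 161.9 [97. 23.] ang 4.0 line 4.2 z [17.4 25.1 28.2] x [482. 483. 576. 579.] mean [524.3 163.7]
  x 480 y [151.9 167.8] z 27
  x 495 y [154.  170.7] z 30
  x 510 y [149.1 171.7] z 29
  x 525 y [156.5 172.8] z 28
  x 540 y [154.3 174. ] z 28
  x 555 y [159.2 171.4] z 25
  x 570 y [160.7 173.2] z 25
gold top 889 c 412.3 258.5 [44. 44.] ang 84.6 line -25.4 z [35.9 37.4 38.8] x [390. 391. 434. 435.] mean [413.1 257.4]
gold shank 110 c 412.5 257.5 [12. 12.] ang 86.3 line 81.9 z [63.8 67.3 68.7] x [406. 407. 418. 418.] mean [412.5 257.6]
white 845 c 395.8 162.8 [37. 37.] ang 39.6 line -8.8 z [61.9 68.  69.9] x [377. 379. 414. 415.] mean [396.9 163.3]
bar 1036 c 504.7 15.5 [ 17. 110.] ang 4.6 line -85.3 z [62.4 68.3 70.6] x [494. 494. 515. 516.] mean [504.2  17.4]
traywall 1862 c 503.9 13.5 [241. 140.] ang 4.3 line -4.4 z [31.8 38.3 40.3] x [380. 381. 622. 625.] mean [482.7  16.8]
trayfloor 11281 c 505.3 5.3 [237. 121.] ang 4.6 line 4.6 z [2.7 4.  5.5] x [383. 388. 619. 624.] mean [495.8   5.6]
(430, 200) [480.9 260.7   6. ] [480.7 260.1   9.9]
(424, 400) [685.4 241.1   6. ] [514.8 229.8 325.9]
(427, 300) [575.3 251.2  11. ] [575.2 250.7  11.2]
(320, 212) [482.5 158.7  15. ] [481.6 156.7   9.6]
(338, 315) [581.7 163.3  15. ] [578.9 164.   21.7]
(428, 110) [410.7 260.   50. ] [413.1 257.4  66.8]
```

Call:
servo_tool:
  moves: [0.1,0.063,-0.1,-0.005,0.7,0.1,0.063,-0.2,-0.005,0.7,0.1,0.063,-0.3,-0.005,0.7,0.1,0.063,-0.4,-0.005,0.7,0.1,0.063,-0.45,-0.005,0.7,0.1,0.063,-0.45,-0.005,0.7,0.1,0.063,-0.45,-0.005,0.7]

```text
t: 1.78
eef_pos: [579.4, 250.9, 72.8]
tcp_rot: [-3.141, -0.003, 3.043]
ft_force: [0.8, -1.2, 0.0]
opening: 0.701
grip_force: 0.0
```

```bash
python3 - <<'E'
from h import *
s=state();print(s["eef_pos"],s["tcp_rot"],s["qvel"].round(3))
c,p,d=grab("wrist","w2");s=state();print(s["eef_pos"],s["tcp_rot"])
cv2.imwrite("pics/w2b.png",cv2.resize(p,(800,600),interpolation=cv2.INTER_CUBIC))
E
```

```text
[579.37799086 250.87294532  72.80831101] [-3.14063245e+00 -2.74865738e-03  3.04288779e+00] [-0.004 -0.058 -0.039 -0.002  0.015 -0.003]
[580.40248288 251.02061661  74.60346401] [3.14120940e+00 4.60017587e-04 3.04279123e+00]
```

View pics/w2b.png

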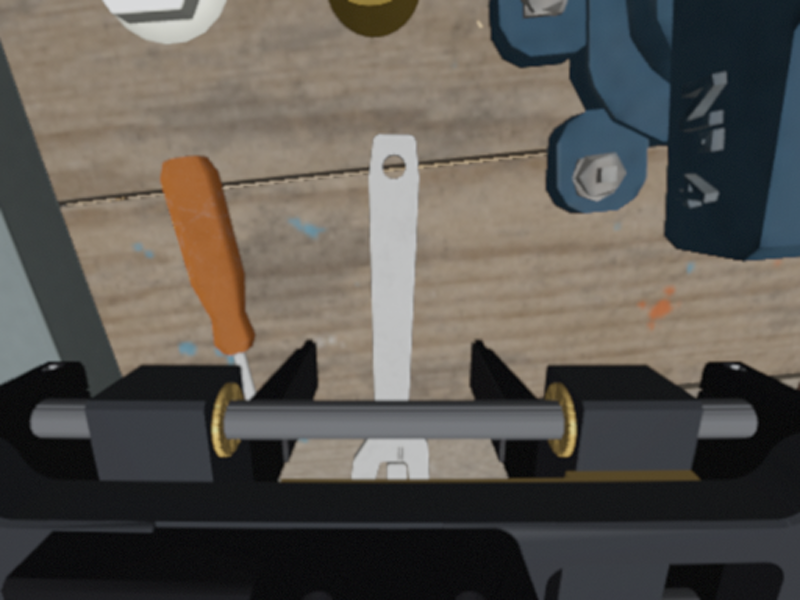

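The spanner lies centred between the fingers (hole at (393,166), fingers at x≈310 and 480). I go down and close.

Call:
servo_tool:
  moves: [0,0,-0.06,0,0.7,0,0,-0.11,0,0.7,0,0,-0.128,0,0.7,0,0,-0.128,0,0.7,0,0,-0.128,0,0.7,0,0,-0.128,0,0,0,0,-0.128,0,0,0,0,-0.128,0,0,0,0,-0.128,0,0,0,0,-0.128,0,0,0,0,-0.128,0,0,0,0,-0.128,0,0]

```text
t: 2.83
eef_pos: [580.5, 250.1, 22.5]
tcp_rot: [3.141, 0.0, 3.042]
ft_force: [0.0, -0.2, 3.8]
opening: 0.37
grip_force: 30.0
```

Call:
servo_tool:
  moves: [0,0,0.1,0,0,0,0,0.2,0,0,0,0,0.3,0,0,0,0,0.4,0,0,-0.1,-0.2,0.5,0.03,0,-0.15,-0.95,0.5,0.068,0,-0.15,-0.95,0.5,0.068,0,-0.15,-0.95,0.5,0.068,0,-0.15,-0.95,0.5,0.068,0,-0.15,-0.95,0.5,0.068,0,-0.15,-0.95,0.5,0.068,0,-0.15,-0.95,0.5,0.068,0]

```text
t: 3.83
eef_pos: [526.6, -73.9, 218.2]
tcp_rot: [3.141, -0.001, -3.027]
ft_force: [1.3, 0.4, -3.1]
opening: 0.369
grip_force: 29.9
```

Call:
servo_tool:
  moves: [0,-0.15,0,0,0,0,-0.15,0,0,0,0,-0.15,0,0,0,0,-0.15,0,0,0,0,-0.15,0,0,0,0,-0.15,0,0,0,0,-0.15,0,0,0]

```text
t: 4.42
eef_pos: [527.6, -131.1, 218.4]
tcp_rot: [3.141, -0.0, -3.026]
ft_force: [-0.0, -0.4, -3.4]
opening: 0.369
grip_force: 29.9
```

```bash
python3 - <<'E'
from h import *
c,p,d=grab("wrist","w3");s=state();print(s["eef_pos"],s["tcp_rot"],s["opening"])
cv2.imwrite("pics/w3b.png",cv2.resize(p,(800,600),interpolation=cv2.INTER_CUBIC))
E
```

```text
[ 527.59855247 -131.18375087  218.40424443] [ 3.14136957e+00 -1.55952091e-04 -3.02597583e+00] 0.36912635704751934
```

View pics/w3b.png

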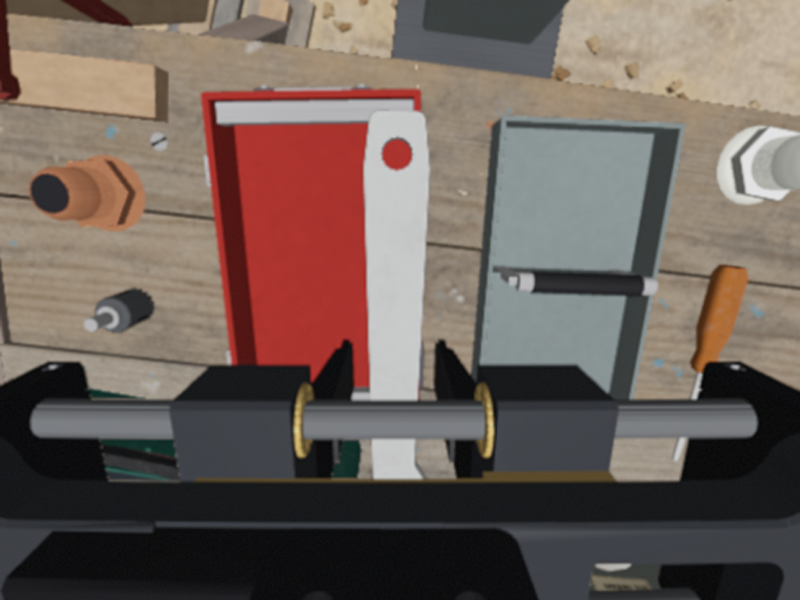

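The wrist view shows the spanner held flat. The box's near rim runs from (204,95) to (420,92), its left wall goes down to (232,360), and the near ledge is at y≈112. The bronze stem is at (50,192), with its flange around (120,192).

```bash
python3 - <<'E'
from ortho import *
pts={}
for tag in("w3","w1","top0","scene0"):
    X,p=cloud(tag);hsv=cv2.cvtColor(p,cv2.COLOR_BGR2HSV);h,s,v=[hsv[...,i].astype(int) for i in range(3)]
    reg=(X[...,0]>370)&(X[...,0]<665)&(X[...,1]>-310)&(X[...,1]<-80)
    red=reg&((h<5)|(h>175))&(s>180)
    for n,m in(("rim",red&(X[...,2]>47)&(X[...,2]<58)),("ledge",reg&(s<60)&(v>90)&(X[...,2]>34)&(X[...,2]<42.5)),("floor",red&(X[...,2]>-1)&(X[...,2]<9)),("wall",red&(X[...,2]>12)&(X[...,2]<58))):
        m=cv2.morphologyEx(m.astype(np.uint8),cv2.MORPH_OPEN,np.ones((2,2)))>0 if n!="rim" else m
        q=X[m]
        if len(q)<20: continue
        (cx,cy),wh,ang=cv2.minAreaRect(q[:,:2].astype(np.float32))
        print(tag,n,len(q),"c",round(cx,1),round(cy,1),np.round(wh),"ang",round(ang,1),"zmed",round(np.median(q[:,2]),1))
    # fit box model to wall points: x'=±74.5 / y'=±125.5
    q=X[red&(X[...,2]>12)&(X[...,2]<58)]
    from scipy.optimize import least_squares
    def f(P):
        a=P[2];d=q[:,:2]-P[:2];L=d@[np.cos(a),np.sin(a)];S=d@[-np.sin(a),np.cos(a)]
        return np.minimum(abs(abs(L)-125.5),abs(abs(S)-74.5))
    r=least_squares(f,[518,-191,np.radians(6.5)],loss="soft_l1",f_scale=2)
    print(tag,"FIT",np.round(r.x[:2],1),round(np.degrees(r.x[2]),2),"med res",round(np.median(abs(f(r.x))),2))
c=load("w3")[0]
for u,v,z in[(204,95,52),(420,92,52)]: print(np.round(atz(c,u*.64,v*.64,z),1))
X,p=cloud("w3");hsv=cv2.cvtColor(p,cv2.COLOR_BGR2HSV);h,s,v=[hsv[...,i].astype(int) for i in range(3)]
m=(s<50)&(v>140)&(X[...,2]>185)&(X[...,2]<240)&(X[...,0]<560);m[256:]=0
q=X[m].astype(np.float32);vx,vy,x0,y0=cv2.fitLine(q[:,:2],cv2.DIST_HUBER,0,.01,.01).ravel()
print("spanner held: z",np.percentile(q[:,2],[5,50,95]),"ang",np.degrees(np.arctan(vy/vx)),"xmin",q[:,0].min(),"pt",x0,y0)
for x in range(430,520,20):
    r=q[abs(q[:,0]-x)<6];print(x,r[:,1].min(),r[:,1].max(),np.median(r[:,2])) if len(r) else 0
E
```

```text
w3 rim 1301 c 495.4 -192.3 [204. 150.] ang 7.2 zmed 55.4
w3 ledge 1695 c 516.3 -189.7 [240. 146.] ang 7.2 zmed nan
w3 floor 11900 c 498.4 -160.4 [245. 126.] ang 29.8 zmed nan
w3 wall 2889 c 502.8 -190.0 [217. 150.] ang 7.5 zmed nan
w3 FIT [ 520.7 -187.7] 6.94 med res 0.46
w1 rim 491 c 534.1 -111.3 [114.   6.] ang 6.9 zmed 54.0
w1 floor 1336 c 563.2 -38.1 [294. 249.] ang 68.2 zmed nan
w1 wall 2782 c 540.2 -21.0 [300. 183.] ang 71.1 zmed nan
w1 FIT [ 513.2 -188.5] 7.14 med res 0.58
top0 rim 155 c 508.3 -189.6 [233. 154.] ang 7.4 zmed 53.3
top0 ledge 330 c 516.7 -193.1 [245. 138.] ang 7.9 zmed nan
top0 floor 2927 c 517.6 -193.4 [219. 140.] ang 8.5 zmed nan
top0 wall 229 c 516.0 -196.0 [207. 164.] ang 7.4 zmed 50.9
top0 FIT [ 517.9 -188.7] 7.17 med res 0.5
scene0 rim 578 c 517.5 -190.8 [258. 153.] ang 7.0 zmed 51.7
scene0 ledge 253 c 526.3 -209.0 [260. 145.] ang 16.0 zmed nan
scene0 floor 1712 c 518.5 -190.7 [266. 143.] ang 12.2 zmed nan
scene0 wall 2150 c 528.0 -186.0 [284. 145.] ang 10.2 zmed nan
scene0 FIT [ 517.4 -191.1] 7.14 med res 0.62
[ 404.1 -279.5   52. ]
[ 385.2 -128.6   52. ]
spanner held: z [205.85744095 206.99597168 208.1649704 ] ang 5.9745355 xmin 425.89642 pt 482.4781 -135.58781
430 -151.46887 -129.1839 207.28102
450 -151.68779 -126.560776 207.22656
470 -149.05074 -124.74567 207.11609
490 -146.50331 -123.07907 206.93979
510 -143.88124 -121.56425 206.78613
```

```bash
python3 - <<'E'
from ortho import *
from scipy.optimize import least_squares
for tag in("w1","w3","top0","scene0"):
    X,p=cloud(tag);q=X.reshape(-1,3);q=q[np.isfinite(q).all(1)]
    b=q[(abs(q[:,2])<6)&(q[:,0]>360)&(q[:,0]<650)&(q[:,1]>-480)&(q[:,1]<330)&((q[:,1]<-300)|(q[:,1]>90))]
    A=np.c_[b[:,:2]-[500,0],np.ones(len(b))];k=np.linalg.lstsq(A,b[:,2],rcond=None)[0]
    r=b[:,2]-A@k;m=abs(r)<1.5;k=np.linalg.lstsq(A[m],b[m,2],rcond=None)[0]
    o=-np.array(load(tag)[0]["R"]).T@load(tag)[0]["t"]
    print(tag,"tilt mrad dz/dx,dz/dy",np.round(k[:2]*1e3,1),"z0",round(k[2],2),"cam",np.round(o))
    # correct: rotate about camera centre so plane normal is vertical
    n=np.array([-k[0],-k[1],1]);n/=np.linalg.norm(n)
    ax=np.cross(n,[0,0,1]);R=cv2.Rodrigues(ax)[0]
    Y=(X-o)@R.T+o
    bb=(np.array([500,0,k[2]])-o)@R.T+o;Y[...,2]-=bb[2]
    hsv=cv2.cvtColor(p,cv2.COLOR_BGR2HSV);h,s,v=[hsv[...,i].astype(int) for i in range(3)]
    reg=(Y[...,0]>370)&(Y[...,0]<665)&(Y[...,1]>-310)&(Y[...,1]<-80)
    q=Y[reg&((h<5)|(h>175))&(s>180)&(Y[...,2]>12)&(Y[...,2]<58)]
    def f(P):
        a=P[2];d=q[:,:2]-P[:2];L=d@[np.cos(a),np.sin(a)];S=d@[-np.sin(a),np.cos(a)]
        return np.minimum(abs(abs(L)-125.5),abs(abs(S)-74.5))
    r=least_squares(f,[518,-191,np.radians(7)],loss="soft_l1",f_scale=2)
    print("   shift at box",np.round(((np.array([518,-190,50])-o)@R.T+o-[518,-190,50]),1),"FIT",np.round(r.x[:2],1),round(np.degrees(r.x[2]),2),"rim z",round(np.percentile(q[:,2],90),1))
E
```

```text
w1 tilt mrad dz/dx,dz/dy [2.  0.5] z0 1.23 cam [472. 227. 406.]
   shift at box [-0.7 -0.2  0.1] FIT [ 552.1 -183.8] 7.14 rim z 52.6
w3 tilt mrad dz/dx,dz/dy [1.  0.4] z0 1.33 cam [ 456. -139.  371.]
   shift at box [-0.3 -0.1 -0. ] FIT [ 520.4 -187.9] 6.94 rim z 55.1
top0 tilt mrad dz/dx,dz/dy [-0.6  1.1] z0 -0.95 cam [ 414.  -65. 1265.]
   shift at box [ 0.8 -1.4  0.2] FIT [ 518.9 -190.1] 7.18 rim z 55.8
scene0 tilt mrad dz/dx,dz/dy [-1.6 -0.4] z0 -1.54 cam [ -58. -699.  469.]
   shift at box [0.7 0.2 1.1] FIT [ 518.1 -190.9] 7.14 rim z 53.7
```

Call:
servo_tool:
  moves: [-0.031,-0.066,-0.08,0.006,0,-0.031,-0.066,-0.16,0.006,0,-0.031,-0.066,-0.24,0.006,0,-0.031,-0.066,-0.32,0.006,0,-0.031,-0.066,-0.35,0.006,0,-0.031,-0.066,-0.35,0.006,0,-0.031,-0.066,-0.35,0.006,0,-0.031,-0.066,-0.35,0.006,0]

```text
t: 5.13
eef_pos: [515.8, -158.4, 79.5]
tcp_rot: [-3.141, 0.001, -3.008]
ft_force: [0.2, 0.1, -3.6]
opening: 0.37
grip_force: 29.9
```

```bash
python3 - <<'E'
from h import *
c,p,d=grab("wrist","w4");s=state();print(s["eef_pos"],s["tcp_rot"],s["opening"])
cv2.imwrite("pics/w4b.png",cv2.resize(p,(800,600),interpolation=cv2.INTER_CUBIC))
E
```

```text
[ 515.87821667 -158.5730542    79.76726677] [-3.14049993e+00  1.91030813e-03 -3.00806044e+00] 0.36743762067781816
```

View pics/w4b.png

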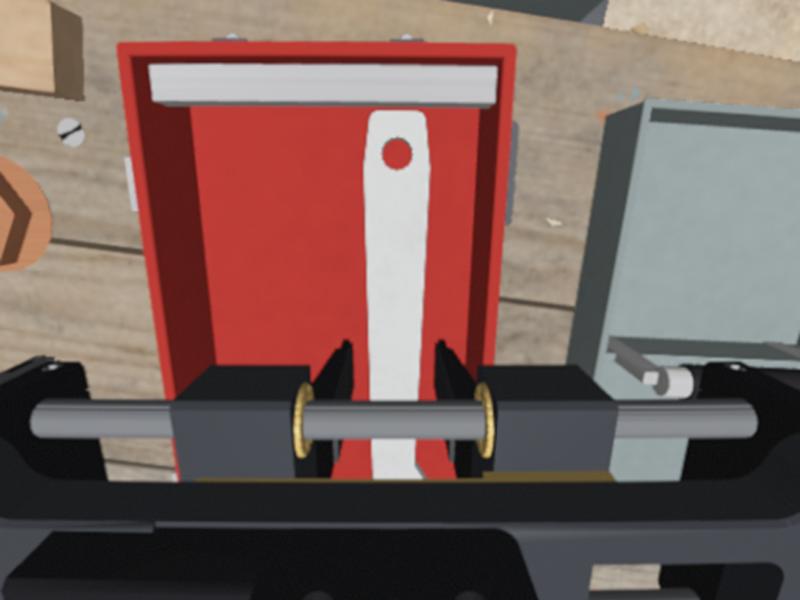

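Here the near rim runs from (120,47) to (515,47), the ledge's inner edge is at y≈105, and the spanner's end is at (397,112). I check the clearance to the ledge.

```bash
python3 - <<'E'
from ortho import *
c=load("w4")[0];X,p=cloud("w4")
for n,u,v,z in[("ledge in L",150,105,38),("ledge in R",496,105,38),("rim outL",119,45,52),("rim outR",516,45,52),("span end",397,110,62),("floorL",209,330,3),("wall in R rim",488,330,52)]:
    print(n,np.round(atz(c,u*.64,v*.64,z),1),np.round(X[int(v*.64),int(u*.64)],1))
E
```

```text
ledge in L [ 421.5 -277.2   38. ] [ 421.8 -275.2   41.6]
ledge in R [ 402.1 -129.2   38. ] [ 403.1 -130.5   42.8]
rim outL [ 402.8 -281.4   52. ] [ 403.5 -278.5   56.8]
rim outR [ 382.9 -128.4   52. ] [ 364.8 -117.4    0.5]
span end [ 414.1 -170.7   62. ] [ 403.5 -171.7    4.1]
floorL [ 534.7 -264.     3. ] [ 531.1 -261.    11.8]
wall in R rim [ 498.4 -117.3   52. ] [nan nan nan]
```

Call:
servo_tool:
  moves: [0.004,0,-0.06,0,0,0.004,0,-0.1,0,0,0.004,0,-0.12,0,0,0.004,0,-0.13,0,0,0.004,0,-0.13,0,0,0.004,0,-0.13,0,0.48,0.004,0,-0.13,0,0.48,0.004,0,-0.13,0,0.48,0.004,0,-0.13,0,0.48,0.004,0,-0.13,0,0.48,0.004,0,-0.08,0,0.48,0.004,0,0.1,0,0.48]

```text
t: 6.18
eef_pos: [515.1, -158.0, 85.6]
tcp_rot: [3.138, -0.006, -3.009]
ft_force: [0.6, -0.5, -1.0]
opening: 0.479
grip_force: 0.0
```

Call:
servo_tool:
  moves: [0,0,0.1,0,0.5,0,0.05,0.2,0,0.6,0.05,0.8,0.2,-0.021,0.6,0.05,0.8,0.2,-0.021,0.6,0.05,0.8,0.2,-0.021,0.6,0.05,0.8,0.2,-0.021,0.6,0.05,0.8,0.2,-0.021,0.6,0.05,0.8,0.2,-0.021,0.6,0.05,0.8,0.2,-0.021,0.6,0.05,0.8,0.1,-0.021,0.6,0.05,0.8,0,-0.021,0.6,0.05,0.8,0,-0.021,0.6]

```text
t: 7.18
eef_pos: [533.7, 162.0, 82.6]
tcp_rot: [-3.141, -0.009, -3.073]
ft_force: [-0.5, 0.3, -0.8]
opening: 0.598
grip_force: 0.0
```

```bash
python3 - <<'E'
from h import *
c,p,d=grab("wrist","w5");c,p,d=grab("wrist","w5");s=state();print(s["eef_pos"],s["tcp_rot"],s["opening"])
cv2.imwrite("pics/w5b.png",cv2.resize(p,(800,600),interpolation=cv2.INTER_CUBIC))
from ortho import cloud
X,p=cloud("w5");hsv=cv2.cvtColor(p,cv2.COLOR_BGR2HSV);h,sat,v=[hsv[...,i].astype(int) for i in range(3)]
m=(h<14)&(sat>150)&(X[...,2]>2)&(X[...,2]<40)&(X[...,0]>440)&(X[...,0]<600)&(X[...,1]>120)&(X[...,1]<210)
q=X[m]
for x in range(480,590,10):
    r=q[abs(q[:,0]-x)<3]
    if len(r): t=r[r[:,2]>r[:,2].max()-2];print(x,"y",np.round([r[:,1].min(),r[:,1].max()],1),"z",round(r[:,2].max(),1),"ridge y",round(t[:,1].mean(),1))
E
```

```text
[536.39590748 161.24994267  88.02915059] [-3.14134885e+00 -2.57004008e-03 -3.07446876e+00] 0.5983406345460248
480 y [151.  169.6] z 26.6 ridge y 160.2
490 y [148.1 172.9] z 29.8 ridge y 161.0
500 y [149.4 173.5] z 28.9 ridge y 161.7
510 y [149.9 173.8] z 29.1 ridge y 161.5
520 y [150.5 174.6] z 29.7 ridge y 162.2
530 y [151.1 174.5] z 28.6 ridge y 162.7
540 y [151.7 175.2] z 28.2 ridge y 163.6
550 y [153.  174.1] z 26.0 ridge y 164.7
560 y [156.2 172.7] z 23.5 ridge y 165.0
570 y [155.9 174.3] z 24.3 ridge y 165.6
580 y [158.4 159.3] z 19.6 ridge y 158.8
```

View pics/w5b.png

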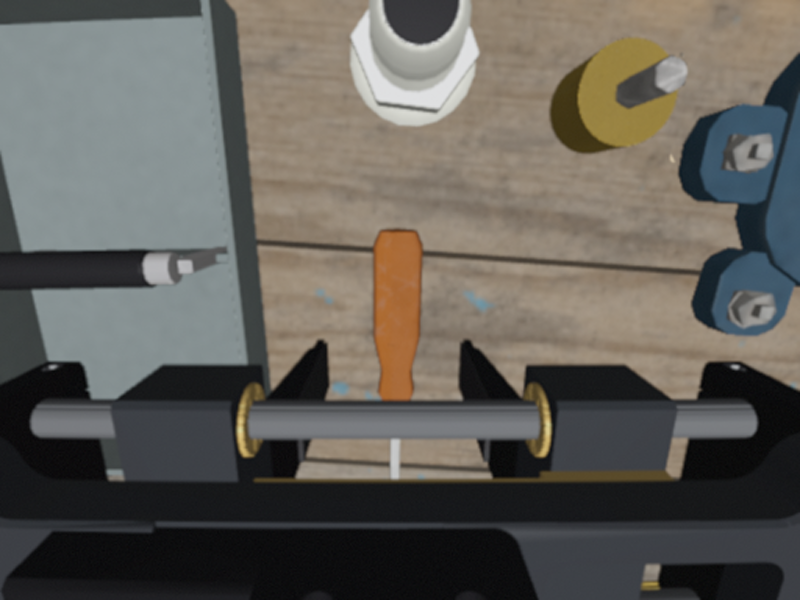

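Screwdriver handle centred between the fingers (handle at (398,230)–(397,400)). Lower to z≈30 and close.

Call:
servo_tool:
  moves: [0,0.002,-0.07,0,0.6,0,0.002,-0.13,0,0.6,0,0.002,-0.145,0,0.6,0,0.002,-0.145,0,0.6,0,0.002,-0.145,0,0.6,0,0.002,-0.145,0,0,0,0.002,-0.145,0,0,0,0.002,-0.145,0,0,0,0.002,-0.145,0,0,0,0.002,-0.145,0,0,0,0.002,-0.145,0,0,0,0.002,-0.145,0,0]

```text
t: 8.28
eef_pos: [536.8, 162.2, 30.3]
tcp_rot: [3.142, 0.0, -3.075]
ft_force: [-0.9, -0.4, 4.4]
opening: 0.251
grip_force: 29.9
```

Call:
servo_tool:
  moves: [0,0,0.1,0,0,0,0,0.2,0,0,0,0,0.3,0,0,-0.144,-0.975,0.42,0.02,0,-0.144,-0.975,0.42,0.02,0,-0.144,-0.975,0.42,0.02,0,-0.144,-0.975,0.42,0.02,0,-0.144,-0.975,0.42,0.02,0,-0.144,-0.975,0.42,0.02,0,-0.144,-0.975,0.42,0.02,0,-0.144,-0.975,0.42,0.02,0,-0.144,-0.975,0.42,0.02,0]

```text
t: 9.28
eef_pos: [481.5, -207.9, 195.6]
tcp_rot: [3.141, -0.0, -3.012]
ft_force: [1.8, -0.5, -0.2]
opening: 0.25
grip_force: 29.7
```

```bash
python3 - <<'E'
from h import *
grab("wrist","w6");s=state();print(s["eef_pos"],s["tcp_rot"],s["opening"],s["qvel"].round(2))
E
```

```text
[ 481.55494508 -214.14534424  196.51869827] [-3.13866398e+00  1.33533805e-03 -3.01443368e+00] 0.24904120701782542 [ 0.1  -0.    0.04  0.01 -0.04  0.16]
```

Call:
servo_tool:
  moves: [0,-0.02,-0.08,0,0,0,-0.02,-0.16,0,0,0,-0.02,-0.2,0,0,0,-0.02,-0.2,0,0,0,-0.02,-0.2,0,0,0,-0.02,-0.2,0,0,0,-0.02,-0.2,0,0]

```text
t: 9.92
eef_pos: [483.0, -214.1, 116.7]
tcp_rot: [-3.14, 0.002, -3.011]
ft_force: [-0.3, 0.1, -0.6]
opening: 0.248
grip_force: 29.7
```

```bash
python3 - <<'E'
from ortho import *
c,p,d=grab("wrist","w7");s=state();print(s["eef_pos"],s["tcp_rot"],s["opening"])
a=cv2.resize(p,(800,600),interpolation=cv2.INTER_CUBIC);cv2.imwrite("pics/w7b.png",a)
X,p=cloud("w7");hsv=cv2.cvtColor(p,cv2.COLOR_BGR2HSV);h,sat,v=[hsv[...,i].astype(int) for i in range(3)]
m=(h>5)&(h<14)&(sat>150)&(X[...,2]>70)&(X[...,2]<170);m[256:]=0;q=X[m]
print(len(q),q[:,0].min(),q[:,0].max())
for x in range(420,480,10):
    r=q[abs(q[:,0]-x)<3]
    if len(r): t=r[r[:,2]>r[:,2].max()-2];print(x,"y",np.round([r[:,1].min(),r[:,1].max()],1),"z",round(r[:,2].max(),1),"ridge y",round(t[:,1].mean(),1))
E
```

```text
[ 482.91496182 -214.12211984  116.69471275] [-3.14033270e+00  1.71062033e-03 -3.01135812e+00] 0.251346730229491
2501 426.63176867485265 499.01684009518925
430 y [-231.2 -207.7] z 114.1 ridge y -220.0
440 y [-232.4 -205.4] z 115.9 ridge y -218.4
450 y [-231.3 -205. ] z 115.6 ridge y -218.1
460 y [-230.1 -203.1] z 115.6 ridge y -217.8
470 y [-228.4 -201.9] z 115.2 ridge y -216.0
```

View pics/w7b.png

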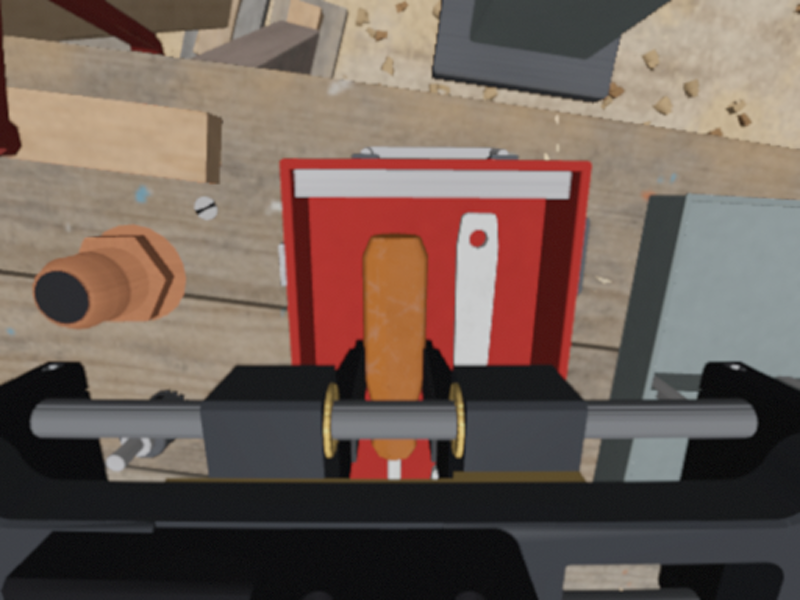

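The spanner lies flat in the left half, its end at (478,213) clear of the ledge. The screwdriver is held straight above the right half. I lower it and release.

Call:
servo_tool:
  moves: [-0.01,-0.031,-0.05,0,0,-0.01,-0.031,-0.11,0,0,-0.01,-0.031,-0.17,0,0,-0.01,-0.031,-0.2,0,0,-0.01,-0.031,-0.205,0,0,-0.01,-0.031,-0.205,0,0,-0.01,-0.031,-0.205,0,0.36,-0.01,-0.031,-0.205,0,0.36,-0.01,-0.031,-0.205,0,0.36,-0.01,-0.031,-0.205,0,0.36,-0.01,-0.031,-0.17,0,0.36,-0.01,-0.031,-0.09,0,0.36]

```text
t: 10.97
eef_pos: [477.2, -225.8, 77.7]
tcp_rot: [3.138, -0.004, -3.012]
ft_force: [-0.8, 0.9, 0.0]
opening: 0.359
grip_force: 0.0
```

Call:
servo_tool:
  moves: [0,0,0.1,0,0.36,0,0,0.2,0,0.4,0.05,0.3,0.3,-0.1,0.4,0.05,0.5,0.3,-0.2,0.4,0.05,0.56,0.3,-0.25,0.4,0.05,0.56,0.3,-0.3,0.4,0.05,0.56,0.3,-0.35,0.4,0.05,0.56,0.3,-0.4,0.4,0.05,0.56,0.3,-0.45,0.4,0.05,0.56,0.3,-0.5,0.4,0.05,0.56,0.3,-0.5,0.4,0.05,0.56,0.3,-0.5,0.4]

```text
t: 11.97
eef_pos: [498.3, -2.0, 199.9]
tcp_rot: [3.141, 0.001, 2.088]
ft_force: [-0.3, 0.3, -1.0]
opening: 0.402
grip_force: 0.0
```

```bash
python3 - <<'E'
from ortho import *
c,p,d=grab("wrist","w8");s=state();print(s["eef_pos"],s["tcp_rot"],s["opening"],s["joints"])
a=cv2.resize(p,(800,600),interpolation=cv2.INTER_CUBIC);cv2.imwrite("pics/w8b.png",a)
E
```

```text
[498.29153386  -2.14563542 199.80795878] [3.14099329e+00 3.43308197e-04 2.07784329e+00] 0.39785976958945296 [-1.36988932e-01  3.54202395e-01  1.90432434e+00  1.10501941e-04
  8.82380500e-01 -6.44106168e-01]
```

View pics/w8b.png

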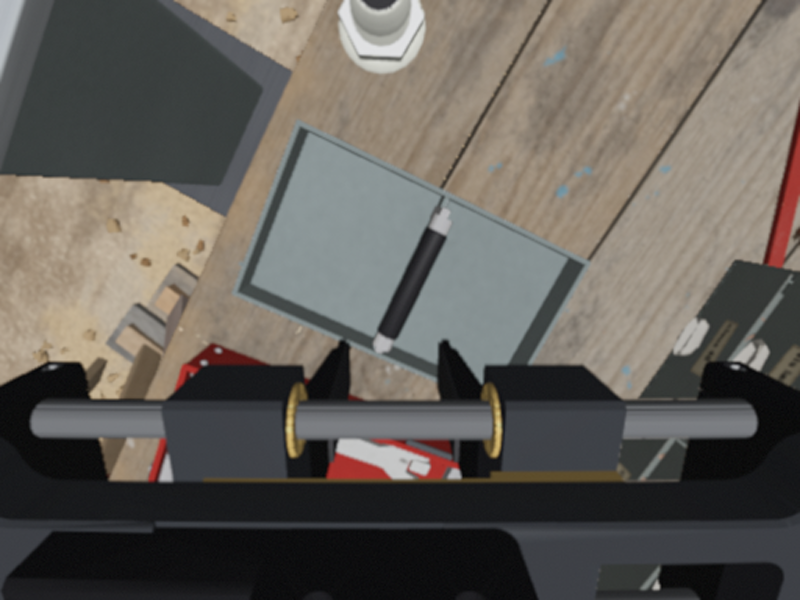

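The tray is in full view: bar from (442,215) to (383,343), corners (300,125), (585,265) and (238,292). I compute the tray pose and check the tools in the box with the top camera.

```bash
python3 - <<'E'
from ortho import *
from scipy.optimize import least_squares
grab("top","top1")
def fit(tag,zo):
    X,p=cloud(tag);X[...,2]-=zo;hsv=cv2.cvtColor(p,cv2.COLOR_BGR2HSV);s=hsv[...,1].astype(int)
    reg=(X[...,0]>365)&(X[...,0]<640)&(X[...,1]>-75)&(X[...,1]<105)
    q=X[reg&(X[...,2]>20)&(X[...,2]<40)&(s<110)]
    def f(P):
        a=P[2];d=q[:,:2]-P[:2];L=d@[np.cos(a),np.sin(a)];S=d@[-np.sin(a),np.cos(a)]
        return np.minimum(abs(abs(L)-119.2),abs(abs(S)-68.2))
    r=least_squares(f,[504,12,np.radians(4.5)],loss="soft_l1",f_scale=2)
    b=X[reg&(X[...,2]>60)&(X[...,2]<75)];(cx,cy),wh,a=cv2.minAreaRect(b[:,:2].astype(np.float32))
    print(tag,"TRAY",np.round(r.x[:2],1),round(np.degrees(r.x[2]),2),round(np.median(f(r.x)),2),len(q),"bar",np.round([cx,cy],1),np.round(wh),round(a,1),"ztop",round(np.percentile(b[:,2],90),1), "med",np.round(np.median(b[:,:2],0),1))
for t,zo in(("w8",1.3),("w1",1.3),("w3",1.3),("w7",1),("top0",-.95),("top1",-.95),("scene0",-1.5)): fit(t,zo)
X,p=cloud("top1")
a=p[120:270,250:350];cv2.imwrite("pics/t1b.png",cv2.resize(a,None,fx=4,fy=4,interpolation=cv2.INTER_CUBIC))
E
```

```text
w8 TRAY [504.5  13.1] 4.73 1.11 3053 bar [504.7  11. ] [ 17. 107.] 4.8 ztop 69.0 med [503.4  15.8]
w1 TRAY [505.1  14.1] 4.77 0.84 3515 bar [504.8  13.2] [ 17. 105.] 4.7 ztop 68.8 med [504.2  16.5]
w3 TRAY [505.8  12. ] 4.7 0.62 3279 bar [505.   10.3] [ 17. 110.] 4.9 ztop 69.0 med [503.7  10.3]Traceback (most recent call last):
  File "<stdin>", line 14, in <module>
  File "<stdin>", line 13, in fit
    return _quantile_unchecked(
        a, q, axis, out, overwrite_input, method, keepdims, weights)
    return _ureduce(a,
                    func=_quantile_ureduce_func,
    ...<5 lines>...
                    overwrite_input=overwrite_input,
                    method=method)
    r = func(a, **kwargs)
    result = _quantile(arr,
                       quantiles=q,
    ...<2 lines>...
                       out=out,
                       weights=wgt)
    slices_having_nans = np.isnan(arr[-1, ...])
                                  ~~~^^^^^^^^^
IndexError: index -1 is out of bounds for axis 0 with size 0
```

```bash
python3 - <<'E'
from ortho import *
X,p=cloud("top1")
a=p[135:255,255:350];cv2.imwrite("pics/t1b.png",cv2.resize(a,None,fx=5,fy=5,interpolation=cv2.INTER_CUBIC))
E
```

```text
(no output)
```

View pics/t1b.png

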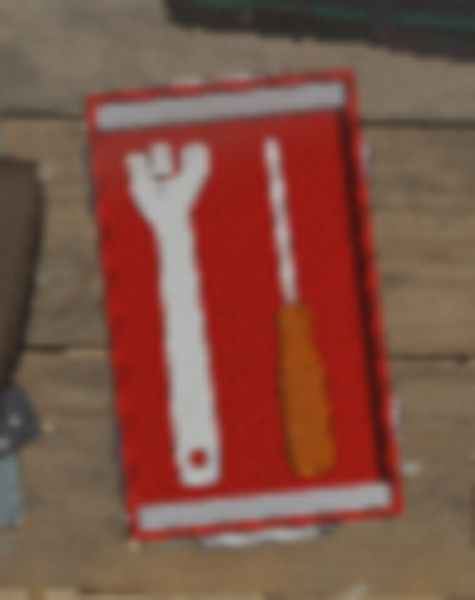

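Both tools lie flat and side by side in the box, clear of both ledges. Next I align with the tray bar.

Call:
servo_tool:
  moves: [0.016,0.037,-0.05,-0.03,0.4,0.016,0.037,-0.1,-0.07,0.4,0.016,0.037,-0.15,-0.1,0.4,0.016,0.037,-0.2,-0.135,0.4,0.016,0.037,-0.225,-0.135,0.4,0.016,0.037,-0.225,-0.135,0.4,0.016,0.037,-0.225,-0.135,0.4,0.016,0.037,-0.225,-0.135,0.4,0.016,0.037,-0.225,-0.135,0.4]

```text
t: 12.82
eef_pos: [505.2, 12.3, 110.5]
tcp_rot: [3.14, 0.0, 1.671]
ft_force: [0.2, -0.5, -0.5]
opening: 0.399
grip_force: 0.0
```

```bash
python3 - <<'E'
from ortho import *
from scipy.optimize import least_squares
c,p,d=grab("wrist","w9");s=state();print(s["eef_pos"],np.degrees(s["tcp_rot"]),s["opening"],s["qvel"].round(3))
X,p=cloud("w9");X[...,2]-=1;hsv=cv2.cvtColor(p,cv2.COLOR_BGR2HSV);sa=hsv[...,1].astype(int)
reg=(X[...,0]>365)&(X[...,0]<640)&(X[...,1]>-75)&(X[...,1]<105);reg[250:]=0
b=X[reg&(X[...,2]>60)&(X[...,2]<75)];(cx,cy),wh,a=cv2.minAreaRect(b[:,:2].astype(np.float32));print("bar",cx,cy,wh,a)
q=X[reg&(X[...,2]>30)&(X[...,2]<40)&(sa<110)]
print("wall y max by x",[(x,round(np.percentile(q[abs(q[:,0]-x)<8][:,1],98),1)) for x in range(400,620,20) if (abs(q[:,0]-x)<8).sum()>5])
E
```

```text
[505.17947416  12.27425877 110.39634154] [1.79898558e+02 2.18611652e-02 9.57147970e+01] 0.4017960092955736 [ 0.001  0.003  0.004  0.001 -0.002  0.012]
bar 503.2472229003906 27.969778060913086 (16.542905807495117, 83.95698547363281) 5.177700519561768
wall y max by x [(400, np.float64(74.3)), (420, np.float64(75.6)), (440, np.float64(77.5)), (460, np.float64(79.2)), (480, np.float64(80.6)), (500, np.float64(82.5)), (520, np.float64(83.8)), (540, np.float64(85.9)), (560, np.float64(87.3)), (580, np.float64(89.2)), (600, np.float64(91.3))]
```

Call:
servo_tool:
  moves: [-0.001,0.002,-0.06,-0.005,0.4,-0.001,0.002,-0.11,-0.005,0.4,-0.001,0.002,-0.125,-0.005,0.4,-0.001,0.002,-0.125,-0.005,0.4,-0.001,0.002,-0.125,-0.005,0.4,-0.001,0.002,-0.125,-0.005,0,-0.001,0.002,-0.125,-0.005,0,-0.001,0.002,-0.125,-0.005,0,-0.001,0.002,-0.125,-0.005,0,-0.001,0.002,-0.125,-0.005,0,-0.001,0.002,-0.125,-0.005,0]

```text
t: 13.78
eef_pos: [504.5, 13.2, 60.0]
tcp_rot: [3.141, 0.0, 1.653]
ft_force: [-1.7, 0.7, 7.0]
opening: 0.173
grip_force: 30.0
```

Call:
servo_tool:
  moves: [0,0,0.04,0,0,0,0,0.1,0,0,0,0,0.18,0,0,0,0,0.25,0,0,0.02,-0.08,0.27,0.006,0,0.03,-0.16,0.27,0.013,0,0.038,-0.24,0.27,0.013,0,0.038,-0.32,0.27,0.013,0,0.038,-0.4,0.27,0.013,0,0.038,-0.47,0.27,0.013,0,0.038,-0.506,0.27,0.013,0,0.038,-0.506,0.27,0.013,0]

```text
t: 14.78
eef_pos: [519.3, -191.6, 167.1]
tcp_rot: [-3.141, 0.0, 1.691]
ft_force: [-0.1, -0.0, -3.7]
opening: 0.166
grip_force: 30.0
```

Call:
servo_tool:
  moves: [0,0,-0.04,0,0,0,0,-0.08,0,0,0,0,-0.08,0,0,0,0,-0.08,0,0,0,0,-0.08,0,0]

```text
t: 15.2
eef_pos: [519.9, -188.6, 136.0]
tcp_rot: [3.141, 0.0, 1.695]
ft_force: [0.3, 0.9, -2.5]
opening: 0.169
grip_force: 30.0
```

```bash
python3 - <<'E'
from ortho import *
c,p,d=grab("wrist","w10");s=state();print(s["eef_pos"],np.degrees(s["tcp_rot"]),s["opening"],s["ft_force"],s["moment"])
a=cv2.resize(p,(800,600),interpolation=cv2.INTER_CUBIC);cv2.imwrite("pics/w10b.png",a)
E
```

```text
[ 519.9342068  -188.78509035  136.228581  ] [1.79950231e+02 2.45660086e-02 9.70926839e+01] 0.17194144935497496 [ 0.18380331  0.00936094 -2.9550543 ] [-0.06656036  0.07541943  0.01346606]
```

View pics/w10b.png

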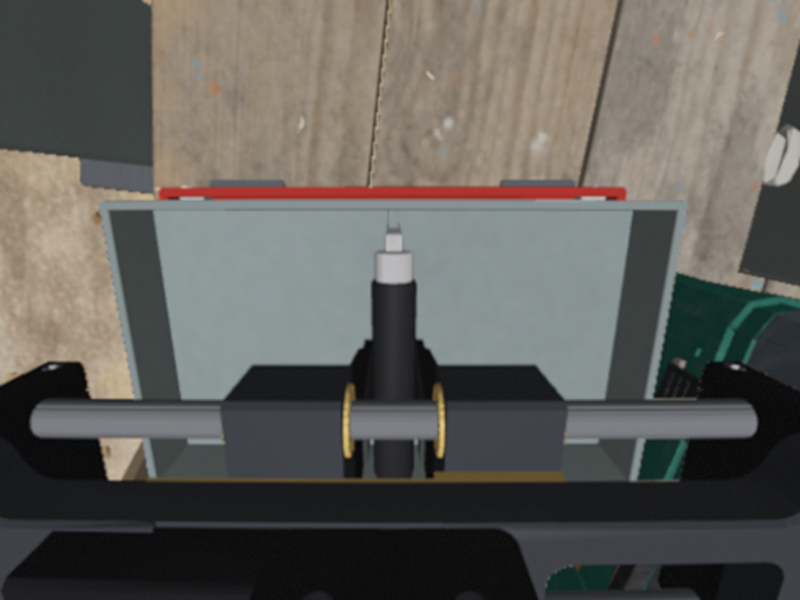

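The tray is held level, wall corners at (102,203) and (686,203). Behind it the box's left rim runs from (160,190) to (626,190), parallel to the tray. I work out the offset.

```bash
python3 - <<'E'
from ortho import *
c,p,d=load("w10");X,_=cloud("w10")
f=.64
hsv=cv2.cvtColor(p,cv2.COLOR_BGR2HSV);h,s,v=[hsv[...,i].astype(int) for i in range(3)]
red=((h<5)|(h>175))&(s>170)
for r in range(117,130): 
    k=np.where(red[r])[0]; k=k[(k>80)&(k<430)]
    if len(k): print(r,k.min(),k.max(),len(k))
for r in range(126,140,2):
    row=p[r].astype(int);g=((h[r]>75)&(h[r]<120)&(s[r]>15)&(s[r]<90)&(X[r,:,2]>100)&(X[r,:,2]<125));k=np.where(g)[0]
    if len(k): print("tray",r,k.min(),k.max(), "z",np.median(X[r,k,2]))
def at(u,v,z): return atz(c,u*f,v*f,z)
e=np.array([np.cos(np.radians(7.1)),np.sin(np.radians(7.1))]);n=np.array([-e[1],e[0]])
T=[at(102,203,112.2)[:2],at(686,203,112.2)[:2]];B=[at(160,189,52)[:2],at(626,189,52)[:2]]
tc=(T[0]+T[1])/2-69*n;bc=(B[0]+B[1])/2-76*n
print("T",T,"len",np.linalg.norm(T[1]-T[0]),"B",B,np.linalg.norm(B[1]-B[0]));print("tray c",tc,"box c",bc,"angles",[np.degrees(np.arctan2(*(q[1]-q[0])[::-1])) for q in(T,B)])
E
```

```text
120 136 373 203
121 104 398 295
122 103 399 297
123 102 399 298
124 103 399 297
125 103 399 260
126 103 399 192
tray 128 131 134 z 115.31029695093629
tray 130 65 438 z 116.23882603974559
tray 132 65 438 z 116.1088179908975
tray 134 65 437 z 109.67427328473298
tray 136 65 438 z 110.08487506534337
tray 138 65 437 z 110.31636918525301
T [array([ 391.53027504, -135.14029466]), array([ 632.73078763, -105.12711185])] len 243.06064760181272 B [array([ 383.46305047, -129.77702373]), array([638.51163027, -98.03200034])] 257.01658423033643
tray c [ 520.65903323 -188.60460697] box c [ 520.3810526  -189.32173931] angles [np.float64(7.092999002891648), np.float64(7.094921619938342)]
```

Call:
servo_tool:
  moves: [0,-0.001,-0.02,0,0,0,-0.001,-0.035,0,0,0,-0.001,-0.05,0,0,0,-0.001,-0.065,0,0,0,-0.001,-0.08,0,0,0,-0.001,-0.088,0,0,0,-0.001,-0.092,0,0,0,-0.001,-0.092,0,0,0,-0.001,-0.092,0,0]

```text
t: 16.0
eef_pos: [519.7, -189.7, 98.7]
tcp_rot: [3.141, 0.0, 1.694]
ft_force: [0.2, 0.3, -3.2]
opening: 0.172
grip_force: 30.0
```

Call:
servo_tool:
  moves: [0,0,-0.002,0,0,0,0,-0.003,0,0,0,0,-0.003,0,0,0,0,-0.003,0,0]

```text
t: 16.33
eef_pos: [519.7, -189.6, 98.0]
tcp_rot: [3.141, 0.0, 1.694]
ft_force: [-1.6, 2.0, 5.5]
opening: 0.172
grip_force: 30.0
```

Contact at z≈98, which is the seated height. I release and rise.

Call:
servo_tool:
  moves: [0,0,0,0,0.35,0,0,0,0,0.35,0,0,0,0,0.35,0,0,0,0,0.35,0,0,0.05,0,0.4,0,0,0.15,0,0.4,0,0,0.25,0,0.6,0,0,0.3,0,0.6,0,0,0.3,0,0.6,0,0,0.3,0,0.6]

```text
t: 17.17
eef_pos: [519.7, -189.7, 218.2]
tcp_rot: [3.14, 0.001, 1.694]
ft_force: [0.3, 0.1, -1.3]
opening: 0.583
grip_force: 0.0
```

```bash
python3 - <<'E'
from ortho import *
c,p,d=grab("wrist","w11");s=state();print(s["eef_pos"],np.degrees(s["tcp_rot"]),s["opening"])
X,p=cloud("w11");X[...,2]-=1.2;hsv=cv2.cvtColor(p,cv2.COLOR_BGR2HSV);h,sa,v=[hsv[...,i].astype(int) for i in range(3)]
e=np.array([np.cos(np.radians(7.1)),np.sin(np.radians(7.1))]);n=np.array([-e[1],e[0]])
L=(X[...,:2]-[519.6,-189.4])@e;S=(X[...,:2]-[519.6,-189.4])@n
for nm,m in(("floor near",(L>-100)&(L<-20)),("floor far",(L>20)&(L<100))):
    k=m&(abs(S)<55)&(X[...,2]>30)&(X[...,2]<50)&(h>70);q=X[k];A=np.c_[L[k],S[k],np.ones(k.sum())];kk=np.linalg.lstsq(A,q[:,2],rcond=None)[0];print(nm,k.sum(),"z",np.median(q[:,2]),"slopes",kk[:2])
for nm,m in(("near end",(L<-112)&(L>-122)),("far end",(L>112)&(L<122)),("left side",(S>63)&(S<72)),("right side",(S<-63)&(S>-72))):
    q=X[m&(abs(L)<122)&(abs(S)<72)&(X[...,2]>65)&(X[...,2]<85)];print(nm,len(q),"wall top z",np.round(np.percentile(q[:,2],[50,90]),1) if len(q) else "")
cv2.imwrite("pics/w11b.png",p)
E
```

```text
[ 519.29478377 -189.54455501  216.99738429] [-1.79995610e+02 -4.01610874e-03  9.70540754e+01] 0.5928232716646308
floor near 5340 z 40.866021082267935 slopes [ 0.00153507 -0.00111359]
floor far 5332 z 41.04012465670375 slopes [ 0.00181528 -0.00031304]
near end 587 wall top z [74.7 76.4]
far end 660 wall top z [75.3 76.9]
left side 926 wall top z [75.9 77. ]
right side 576 wall top z [74.9 76.6]
```

The tray floor is at z≈40.9 on both halves, with slopes under 2 mrad, so the tray is seated fully home and level. Next is the gold saw, approached with the gripper body along world x to stay clear of the vise.

Call:
servo_tool:
  moves: [-0.26,1,0,-0.039,0.7,-0.26,1,0,-0.039,0.7,-0.26,1,0,-0.039,0.7,-0.26,1,0,-0.039,0.7,-0.26,1,0,-0.039,0.7,-0.26,1,0,-0.039,0.7,-0.26,1,0,-0.039,0.7,-0.26,1,0,-0.039,0.7,-0.26,1,0,-0.039,0.7,-0.26,1,0,-0.039,0.7,-0.26,1,0,-0.039,0.7,-0.26,1,0,-0.039,0.7]

```text
t: 18.22
eef_pos: [414.4, 211.8, 216.0]
tcp_rot: [-3.139, 0.001, 1.575]
ft_force: [-0.2, 0.0, -1.2]
opening: 0.7
grip_force: 0.0
```

```bash
python3 - <<'E'
from ortho import *
c,p,d=grab("wrist","w12");c,p,d=grab("wrist","w12");s=state();print(s["eef_pos"],np.degrees(s["tcp_rot"]),s["opening"],s["qvel"].round(2))
X,p=cloud("w12");hsv=cv2.cvtColor(p,cv2.COLOR_BGR2HSV);h,sa,v=[hsv[...,i].astype(int) for i in range(3)]
m=(X[...,0]>350)&(X[...,0]<470)&(X[...,1]>200)&(X[...,1]<310)
for n,k in(("top",m&(h>18)&(h<32)&(sa>100)&(X[...,2]>33)&(X[...,2]<42)),("shank",m&(X[...,2]>60)&(X[...,2]<75))):
    q=X[k]
    if len(q)>5: print(n,len(q),cv2.minEnclosingCircle(q[:,:2].astype(np.float32)),np.median(q[:,2]))
for y in range(300,400,10):
    q=X[(X[...,0]>310)&(X[...,0]<510)&(abs(X[...,1]-y)<5)];print(y,round(np.nanmax(q[:,2])) if len(q) else ".",end="; ")
cv2.imwrite("pics/w12b.png",cv2.resize(p,(800,600)))
E
```

```text
[415.31284855 209.91954872 216.39295584] [-1.79897085e+02  4.73235778e-02  9.00553334e+01] 0.6988086279917408 [-0.03 -0.01 -0.01  0.    0.    0.  ]
top 910 ((411.95147705078125, 257.816650390625), 22.314348220825195) 37.717061873424356
shank 104 ((411.77099609375, 257.609619140625), 6.5394744873046875) 67.44696651022144
300 4; 310 21; 320 30; 330 35; 340 31; 350 35; 360 144; 370 144; 380 134; 390 109;
```

Call:
servo_tool:
  moves: [-0.008,0.08,0,0,0.7,-0.008,0.12,-0.05,0,0.7,-0.008,0.12,-0.12,0,0.7,-0.008,0.12,-0.2,0,0.7,-0.008,0.12,-0.28,0,0.7,-0.008,0.12,-0.28,0,0.7,-0.008,0.12,-0.28,0,0.7,-0.008,0.12,-0.28,0,0.7,-0.008,0.12,-0.28,0,0.7]

```text
t: 19.07
eef_pos: [413.3, 258.2, 107.1]
tcp_rot: [3.139, -0.001, 1.57]
ft_force: [-0.3, -0.5, 0.7]
opening: 0.702
grip_force: 0.0
```

Call:
servo_tool:
  moves: [0,0,-0.06,0,0.7,0,0,-0.12,0,0.7,0,0,-0.165,0,0.7,0,0,-0.178,0,0.7,0,0,-0.178,0,0.7,0,0,-0.178,0,0.7,0,0,-0.178,0,0,0,0,-0.178,0,0,0,0,-0.178,0,0,0,0,-0.178,0,0,0,0,-0.178,0,0,0,0,-0.178,0,0]

```text
t: 20.07
eef_pos: [412.5, 258.4, 34.8]
tcp_rot: [3.141, -0.0, 1.571]
ft_force: [-0.1, -0.1, 8.2]
opening: 0.464
grip_force: 30.0
```

Call:
servo_tool:
  moves: [0,0,0.1,0,0,0,0,0.2,0,0,0,0,0.3,0,0,0.05,-1,0.38,0.039,0,0.05,-1,0.38,0.039,0,0.05,-1,0.38,0.039,0,0.05,-1,0.38,0.039,0,0.05,-1,0.38,0.039,0,0.05,-1,0.38,0.039,0,0.05,-1,0.38,0.039,0,0.05,-1,0.38,0.039,0,0.05,-1,0.38,0.039,0]

```text
t: 21.07
eef_pos: [430.3, -112.6, 184.1]
tcp_rot: [3.141, 0.0, 1.694]
ft_force: [1.8, 1.0, -2.3]
opening: 0.468
grip_force: 30.0
```

Call:
servo_tool:
  moves: [0.06,-0.25,0,0,0,0.06,-0.25,0,0,0,0.06,-0.25,0,0,0,0.06,-0.25,0,0,0,0.06,-0.25,0,0,0]

```text
t: 21.48
eef_pos: [454.4, -211.2, 183.3]
tcp_rot: [-3.141, -0.001, 1.692]
ft_force: [0.4, 1.0, -2.2]
opening: 0.463
grip_force: 30.0
```

```bash
python3 - <<'E'
from h import *
s=state();print(s["eef_pos"],np.degrees(s["tcp_rot"]),s["opening"],s["qvel"].round(2))
E
```

```text
[ 454.40597166 -211.24170651  183.30758829] [-1.79962563e+02 -3.91725340e-02  9.69411012e+01] 0.4630524915379306 [ 0.04 -0.02  0.03  0.    0.    0.01]
```

Call:
servo_tool:
  moves: [0.017,0.036,0,0,0,0.017,0.036,0,0,0,0.017,0.036,-0.06,0,0,0.017,0.036,-0.12,0,0,0.017,0.036,-0.16,0,0,0.017,0.036,-0.16,0,0,0.017,0.036,-0.16,0,0,0.017,0.036,-0.16,0,0,0.017,0.036,-0.16,0,0]

```text
t: 22.23
eef_pos: [462.0, -196.2, 120.9]
tcp_rot: [3.14, 0.001, 1.694]
ft_force: [0.0, 0.2, -2.1]
opening: 0.465
grip_force: 30.0
```

```bash
python3 - <<'E'
from h import *
s=state();print(s["eef_pos"],np.degrees(s["tcp_rot"]),s["opening"],s["qvel"].round(2))
c,p,d=grab("wrist","w13");cv2.imwrite("pics/w13b.png",cv2.resize(p,(800,600),interpolation=cv2.INTER_CUBIC))
E
```

```text
[ 462.03339713 -196.15575455  120.89636039] [1.79912473e+02 6.30824913e-02 9.70809217e+01] 0.4652338410531755 [-0. -0.  0.  0. -0.  0.]
```

View pics/w13b.png

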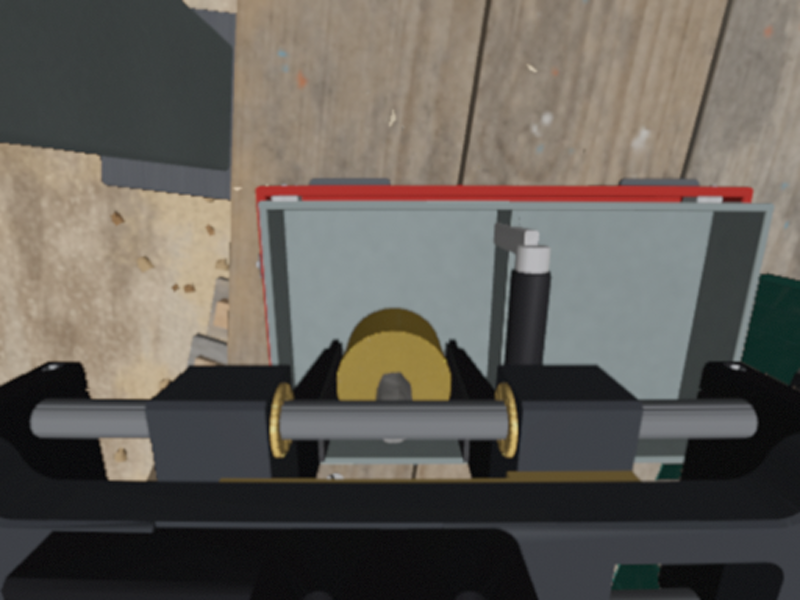

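The saw hangs upright over the near compartment at (395,365), with the bar at x≈530 clear of the fingers. I lower and release.

Call:
servo_tool:
  moves: [0,0,-0.04,0,0,0,0,-0.08,0,0,0,0,-0.1,0,0,0,0,-0.109,0,0,0,0,-0.111,0,0,0,0,-0.111,0,0,0,0,-0.111,0,0]

```text
t: 22.87
eef_pos: [461.9, -196.3, 76.0]
tcp_rot: [3.141, 0.001, 1.694]
ft_force: [0.3, 0.4, -1.6]
opening: 0.465
grip_force: 30.0
```

Call:
servo_tool:
  moves: [0,0,-0.002,0,0,0,0,-0.002,0,0,0,0,-0.002,0,0.57,0,0,-0.002,0,0.57,0,0,-0.002,0,0.57,0,0,-0.002,0,0.57,0,0,0.02,0,0.57,0,0,0.1,0,0.57,0,0,0.2,0,0.57,0,0,0.3,0,0.57,0,0,0.35,0,0.57,0,0,0.35,0,0.57]

```text
t: 23.87
eef_pos: [462.8, -196.7, 220.3]
tcp_rot: [3.135, 0.005, 1.694]
ft_force: [0.9, -0.5, 0.3]
opening: 0.57
grip_force: 0.0
```

```bash
python3 - <<'E'
from ortho import *
c,p,d=grab("wrist","w14");c,p,d=grab("wrist","w14");s=state();print(s["eef_pos"],np.degrees(s["tcp_rot"]),s["opening"],s["qvel"].round(2))
X,p=cloud("w14");hsv=cv2.cvtColor(p,cv2.COLOR_BGR2HSV);h,sa,v=[hsv[...,i].astype(int) for i in range(3)]
m=(abs(X[...,0]-462)<50)&(abs(X[...,1]+196)<50)
for n,k in(("top",m&(h>18)&(h<32)&(sa>100)&(X[...,2]>70)&(X[...,2]<85)),("shank",m&(X[...,2]>100)&(X[...,2]<115))):
    q=X[k]
    if len(q)>5: print(n,len(q),cv2.minEnclosingCircle(q[:,:2].astype(np.float32)),np.median(q[:,2]))
# bronze from all views
for t in("w3","w7","top0","scene0","top1"):
    X,p=cloud(t);hsv=cv2.cvtColor(p,cv2.COLOR_BGR2HSV);h,sa,v=[hsv[...,i].astype(int) for i in range(3)]
    k=(abs(X[...,0]-480)<60)&(abs(X[...,1]+382)<60)
    q=X[k&(X[...,2]>63)&(X[...,2]<73)];f=X[k&(X[...,2]>5)&(X[...,2]<12)]
    if len(q)>5: print(t,"stem top",len(q),np.round(cv2.minEnclosingCircle(q[:,:2].astype(np.float32))[0],1),round(cv2.minEnclosingCircle(q[:,:2].astype(np.float32))[1],1),np.round(q.mean(0),1),"z",np.percentile(q[:,2],[50,95]).round(1))
    if len(f)>5: print("   flange",len(f),np.round(cv2.minEnclosingCircle(f[:,:2].astype(np.float32))[0],1),round(cv2.minEnclosingCircle(f[:,:2].astype(np.float32))[1],1))
E
```

```text
[ 461.55964698 -196.08577859  216.18539665] [1.79913603e+02 6.28911047e-02 9.70568284e+01] 0.5656446134918912 [-0.    0.04  0.03  0.   -0.01  0.  ]
top 980 ((462.2057189941406, -196.2076873779297), 21.86385726928711) 78.19414931090904
shank 312 ((485.96038818359375, -174.83367919921875), 38.40943908691406) 105.99398546487157
w3 stem top 843 [ 482.5 -381.2] 18.5 [ 482.3 -379.7   67.9] z [68.4 69.9]
   flange 413 [ 458.3 -373.7] 56.9
w7 stem top 1571 [ 481.8 -381.3] 18.4 [ 480.9 -379.5   68. ] z [68.5 69.9]
   flange 672 [ 482.5 -381.9] 31.8
top0 stem top 100 [ 481.  -381.6] 18.5 [ 480.6 -382.5   66.3] z [66.3 69.2]
   flange 34 [ 491.5 -360.7] 60.5
scene0 stem top 148 [ 480.1 -383.6] 17.5 [ 478.5 -384.4   66. ] z [66.2 67.5]
   flange 107 [ 476.9 -384.4] 29.3
top1 stem top 106 [ 481.5 -382. ] 17.7 [ 481.6 -381.7   66.2] z [66.  70.2]
   flange 32 [ 497.4 -391.3] 48.3
```

Call:
servo_tool:
  moves: [0.05,-0.05,0,0.039,0.6,0.05,-0.1,0,0.078,0.6,0.05,-0.15,0,0.117,0.6,0.05,-0.2,0,0.156,0.6,0.05,-0.25,0,0.195,0.6,0.05,-0.3,0,0.234,0.6,0.05,-0.35,0,0.273,0.6,0.05,-0.4,0,0.312,0.6,0.05,-0.465,0,0.351,0.6,0.05,-0.465,0,0.39,0.6,0.05,-0.465,0,0.429,0.6,0.05,-0.465,0,0.468,0.6]

```text
t: 24.97
eef_pos: [481.0, -382.2, 213.2]
tcp_rot: [3.139, -0.002, -3.114]
ft_force: [-0.6, -0.5, -0.0]
opening: 0.603
grip_force: 0.0
```

Call:
servo_tool:
  moves: [0,0,-0.05,0.032,0.6,0,0,-0.1,0.032,0.6,0,0,-0.17,0.032,0.6,0,0,-0.2,0.032,0.6,0,0,-0.2,0.032,0.6,0,0,-0.2,0.032,0.6,0,0,-0.2,0.032,0.6]

```text
t: 25.55
eef_pos: [481.9, -382.5, 136.2]
tcp_rot: [-3.141, 0.001, -3.018]
ft_force: [0.1, 0.1, 0.9]
opening: 0.603
grip_force: 0.0
```

```bash
python3 - <<'E'
from ortho import *
c,p,d=grab("wrist","w15");s=state();print(s["eef_pos"],np.degrees(s["tcp_rot"]),s["opening"],s["qvel"].round(2),s["joints"])
X,p=cloud("w15");k=(abs(X[...,0]-480)<60)&(abs(X[...,1]+382)<60)
q=X[k&(X[...,2]>63)&(X[...,2]<73)];f=X[k&(X[...,2]>6)&(X[...,2]<12)]
for q in(q,f): print(len(q),cv2.minEnclosingCircle(q[:,:2].astype(np.float32)) if len(q) else "")
E
```

```text
[ 482.00906106 -382.5021443   136.48328655] [-1.79932897e+02  5.69013379e-02 -1.72941884e+02] 0.6002025700276185 [-0.   -0.01 -0.   -0.   -0.   -0.  ] [-7.78123441e-01  5.84249953e-01  1.68263920e+00  6.77657635e-05
  8.73168823e-01 -2.47215004e+00]
1274 ((482.55499267578125, -382.6843566894531), 18.572856903076172)
307 ((482.8102111816406, -382.664306640625), 31.32402801513672)
```

Call:
servo_tool:
  moves: [0.001,0,-0.06,0,0.6,0.001,0,-0.12,0,0.6,0.001,0,-0.18,0,0.6,0.001,0,-0.21,0,0.6,0.001,0,-0.221,0,0.6,0.001,0,-0.221,0,0.6,0.001,0,-0.221,0,0,0.001,0,-0.221,0,0,0.001,0,-0.221,0,0,0.001,0,-0.221,0,0,0.001,0,-0.221,0,0,0.001,0,-0.221,0,0]

```text
t: 26.6
eef_pos: [482.4, -382.6, 48.1]
tcp_rot: [-3.14, 0.001, -3.018]
ft_force: [-0.9, 0.2, 7.6]
opening: 0.419
grip_force: 30.0
```

Call:
servo_tool:
  moves: [0,0,0.08,0,0,0,0,0.17,0,0,0,0,0.26,0,0,0,0,0.34,0,0,0.06,0.08,0.36,0,0,0.12,0.16,0.36,0,0,0.16,0.24,0.36,0,0,0.2,0.32,0.36,0,0,0.23,0.4,0.36,0,0,0.239,0.47,0.36,0,0,0.239,0.501,0.36,0,0,0.239,0.501,0.36,0,0]

```text
t: 27.6
eef_pos: [577.3, -178.9, 190.7]
tcp_rot: [3.14, -0.001, -3.015]
ft_force: [0.1, -0.1, -3.7]
opening: 0.416
grip_force: 30.0
```

Call:
servo_tool:
  moves: [0,0,-0.05,0,0,0,0,-0.1,0,0,0,0,-0.12,0,0,0,0,-0.12,0,0,0,0,-0.12,0,0,0,0,-0.12,0,0]

```text
t: 28.1
eef_pos: [577.9, -182.4, 143.8]
tcp_rot: [-3.141, 0.001, -3.019]
ft_force: [0.9, -1.0, -4.0]
opening: 0.417
grip_force: 30.0
```

```bash
python3 - <<'E'
from ortho import *
c,p,d=grab("wrist","w16");s=state();print(s["eef_pos"],np.degrees(s["tcp_rot"]),s["opening"],s["ft_force"],s["qvel"].round(2))
cv2.imwrite("pics/w16b.png",cv2.resize(p,(800,600),interpolation=cv2.INTER_CUBIC))
E
```

```text
[ 577.97548633 -182.28979389  143.97074881] [-1.79960004e+02  7.48062618e-02 -1.72969225e+02] 0.418094331179241 [ 0.06492916 -0.84489856 -3.16313992] [ 0. -0.  0.  0. -0.  0.]
```

View pics/w16b.png

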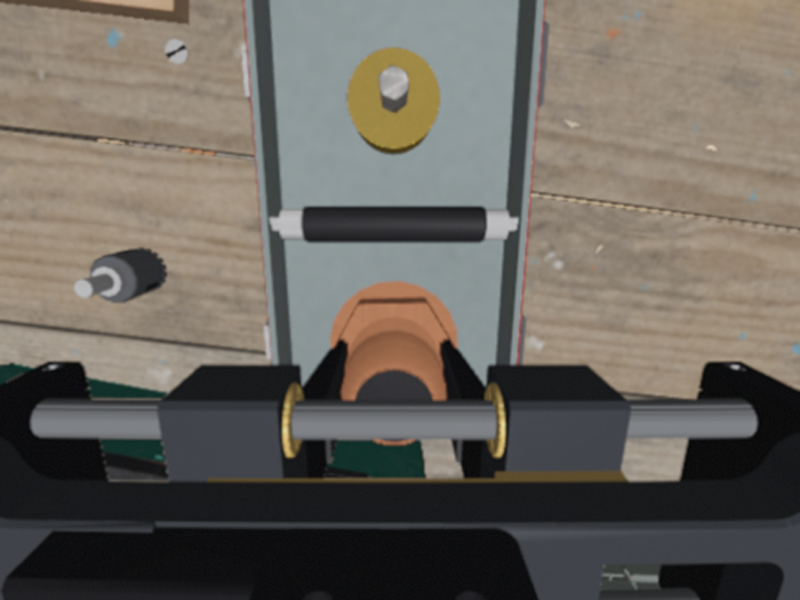

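The saw stands upright in the near compartment (395,95), and the bronze fitting hangs centred over the far one (395,340), beyond the bar (y≈224). I lower it.

Call:
servo_tool:
  moves: [0,0,-0.05,0,0,0,0,-0.09,0,0,0,0,-0.12,0,0,0,0,-0.132,0,0,0,0,-0.136,0,0,0,0,-0.136,0,0,0,0,-0.137,0,0,0,0,-0.137,0,0]

```text
t: 28.82
eef_pos: [578.0, -181.9, 88.7]
tcp_rot: [-3.141, 0.001, -3.018]
ft_force: [-0.1, -0.9, -3.0]
opening: 0.418
grip_force: 30.0
```

Call:
servo_tool:
  moves: [0,0,-0.001,0,0,0,0,-0.001,0,0.57,0,0,-0.001,0,0.57,0,0,-0.001,0,0.57,0,0,-0.001,0,0.57,0,0,0.02,0,0.57,0,0,0.1,0,0.57,0,0,0.2,0,0.57,0,0,0.3,0,0.57,-0.1,0.1,0.38,0,0.57,-0.2,0.2,0.38,0,0.57,-0.3,0.3,0.38,0,0.57]

```text
t: 29.82
eef_pos: [492.7, -97.0, 239.2]
tcp_rot: [-3.14, 0.003, -3.019]
ft_force: [0.1, 0.4, -0.8]
opening: 0.573
grip_force: 0.0
```

Call:
servo_tool:
  moves: [0,0.3,0,0,0.6,0,0.3,0,0,0.6,0,0.3,0,0,0.6,0,0.3,0,0,0.6,0,0.3,0,0,0.6,0,0.3,0,0,0.6]

```text
t: 30.32
eef_pos: [493.5, 22.3, 237.6]
tcp_rot: [-3.141, 0.001, -3.018]
ft_force: [-0.2, -0.3, 0.9]
opening: 0.6
grip_force: 0.0
```

```bash
python3 - <<'E'
from ortho import *
s=state();print(s["t"],s["eef_pos"],s["ft_force"])
c,p,d=grab("scene","scene9");a=cv2.resize(p[120:300,200:440],(800,600),interpolation=cv2.INTER_CUBIC);cv2.imwrite("pics/s9b.png",a)
grab("top","top9")
X,p=cloud("top9");X[...,2]+=.95
e=np.array([np.cos(np.radians(7.1)),np.sin(np.radians(7.1))]);n=np.array([-e[1],e[0]]);L=(X[...,:2]-[519.6,-189.4])@e;S=(X[...,:2]-[519.6,-189.4])@n
k=(abs(S)<60)&(abs(L)<112)&(X[...,2]>35)&(X[...,2]<46);A=np.c_[L[k],S[k],np.ones(k.sum())];print("tray floor",k.sum(),np.linalg.lstsq(A,X[k][:,2],rcond=None)[0])
for nm,a in(("near",-59),("far",59)):
    q=(abs(L-a)<45)&(abs(S)<45)&(X[...,2]>95)&(X[...,2]<120);print(nm,q.sum(),"L,S",L[q].mean().round(1),S[q].mean().round(1),"ztop",np.percentile(X[q][:,2],[50,95]).round(1))
for x,y in((481,-360),(579,-358),(396,163)):
    q=(abs(X[...,0]-x)<40)&(abs(X[...,1]-y)<40)&(X[...,2]>50);print((x,y),q.sum(),X[q].mean(0).round(1) if q.any() else "")
E
```

```text
30.3167 [493.51942263  22.25318354 237.61329463] [-0.18222254 -0.30750656  0.94277875]
tray floor 2375 [1.27979673e-03 1.77221078e-03 4.04791438e+01]
near 18 L,S -58.8 2.1 ztop [106.4 110.5]
far 157 L,S 57.4 2.9 ztop [106.4 110.3]
(481, -360) 0 
(579, -358) 17 [ 578.7 -361.9   59.6]
(396, 163) 0
```

View pics/s9b.png

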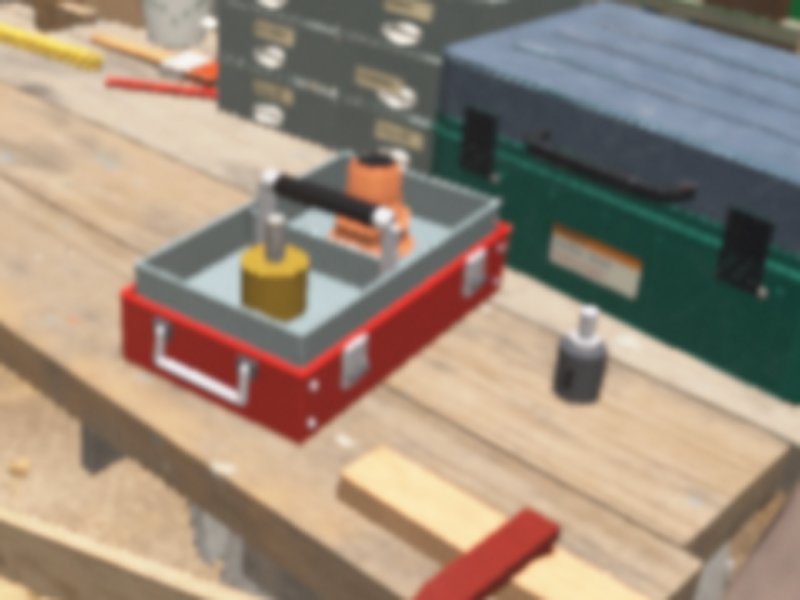

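The scene view shows the tray seated level, with the gold saw at (275,275) and the bronze fitting at (375,205) upright on either side of the bar. The dark saw is untouched. I check the white fitting in the scene depth, since the arm hides it from above, and hand in if it has not moved.

```bash
python3 - <<'E'
from ortho import *
r=[]
for t in("scene0","scene9"):
    X,p=cloud(t);q=X[(abs(X[...,0]-390)<45)&(abs(X[...,1]-165)<45)&(X[...,2]>20)&(X[...,2]<80)];r.append(q.mean(0));print(t,len(q),q.mean(0).round(1))
if np.linalg.norm(r[0]-r[1])<4: print(job_done())
E
```

```text
scene0 293 [388.9 149.9  42.6]
scene9 289 [388.8 150.2  43. ]
the job is handed in; nothing more can be done
None
```

The job is handed in: spanner and screwdriver lie side by side in the box bottom, and the tray is seated level above them. The gold hole saw and bronze fitting stand upright on either side of its handle, and the two look-alikes are where they were; no verdict came back.

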